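# Stand the fallen picture card up and hold a spring clip open around its edge

## Task

The little brass stand with the picture card has fallen over on the desk: set it upright again and let go of it. Then take the steel spring clip by its two levers, squeeze it wide open, lift it and bring its gaping jaws around one of the card's upright side edges, one jaw in front of the card and one behind, about halfway up the card, and finish there, still holding the clip open in the air without leaning it on the card or the stand. Leave the other things on the desk where they are.

Things in the scene. Friction and masses are not known exactly. Their poses are not given: they have to be found in the camera images.
- stand: Brass block 60 (x) by 40 (y) by 24 (z) mm, about 0.42 kg, carrying a stiff card (see card_top). Origin: centre of the underside; z is up when it stands, x is the card's normal. Starts toppled away from the robot (z axis level, within 35 degrees of straight away), lying on its +x face: origin 30 mm up, block 60 mm high, card level and clear of the desk.
- card_top (a point): Middle of the card's top edge, 120 mm above the stand's underside (stand axes). Card: 3 mm thick (x), 58 mm wide (y: side edges at +29 and -29 mm), at x = 0. It can be gripped across its width and turns in a light grip. The centre of mass is low, 14 mm above the underside: raised 25 degrees about the block's lower edge, the stand drops upright by itself unless held.
- clip: Steel spring clip on its side, 0.07 kg, 44 mm high, 77 long: two lever-and-jaw halves on an upright pin of radius 5 mm. Origin: foot of the pin, on the desk at the start; z up along the pin, x towards the jaws (pointing left, +y, within 40 degrees). Jaws: upright plates 4 mm thick from the pin to x = 34 mm, 3 mm apart when shut. Squeezing the levers together opens them.
- clip_levers (a point): Midway between the lever ends at rest, at mid-height: clip x = -37.5 mm, 22 mm above its underside (clip axes). The ends are upright round bars, radius 5 mm, full height, at y = +23 and -23 mm, 56 mm over all; fully squeezed 27 mm over all and at x = -43 mm. Each end needs about 4 N to start and 8 N to open fully; springs shut when let go.
- clip_mouth (a point): The point midway between the tips of the clip's jaws, 34 mm ahead of the pin (clip x), 22 mm above the clip's underside; clip axes. The tips are about 27 mm apart when fully open.
- clip_left (a joint): How far each half of the clip is turned against its spring (both halves turn alike, to opposite sides): 0 at rest with the jaws shut, grows as the levers are squeezed, stop at 0.36 rad (fully open).
- paperweight: Bystander: round glass paperweight, 66 mm across, 36 mm high; origin at the centre of its underside.
- tealight: Bystander: round brass tealight, 52 mm across, 22 mm high; origin at the centre of its underside.
- ink_jar: Bystander: closed jar, 48 mm across, 48 mm high; origin at the centre of its underside.
- eraser: Bystander: white eraser, 45 by 22 by 13 mm high; origin at the centre of its underside.

How it is judged (in metres and radians):
On the way, in this order (a step that is already met when the one before it is completed fails the run):
1. the stand is upright on the desk and let go (angle between stand's own z axis and vertical below 0.12 rad and height (world z) of stand below 0.006 m and contact force between the fingers and stand below 0.5 N), for 0.3 s.
2. the clip is squeezed open and lifted off the desk (value of joint clip_left above 0.2 rad and height (world z) of clip above 0.02 m and contact force between the fingers and clip above 1 N), for 0.2 s.
At the end, for the whole second after the job is handed in: Stand upright (0.12 rad), untouched by fingers; clip held by the fingers, open over 0.2 rad, over 20 mm up, still, aligned to card within 0.35 rad; mouth point within 8 mm of card plane, 4 mm or more inside a side edge, 42-112 mm above stand's underside, pin outside; clip-stand force below 1.5 N (all of step 1 and all of step 2 and linear speed of stand below 0.02 m/s and contact force between clip and stand below 1.5 N and x of clip_mouth in the frame of stand between -0.008 and 0.008 m and y of clip_mouth in the frame of stand between -0.025 and 0.025 m and (y of clip in the frame of stand above 0.03 m or y of clip in the frame of stand below -0.03 m) and z of clip_mouth in the frame of stand between 0.042 and 0.112 m and angle between the x axis of clip and the y axis of stand, either way round below 0.35 rad and angle between the z axis of clip and the z axis of stand, either way round below 0.35 rad and linear speed of clip below 0.03 m/s); the arm keeps its last pose, push and grip.
It fails at once if the paperweight is knocked away (more than 30 mm) (distance of paperweight from where it was at the start of the episode above 0.03 m).
It fails at once if the tealight is knocked away (more than 30 mm) (distance of tealight from where it was at the start of the episode above 0.03 m).
It fails at once if the ink jar is knocked away (more than 30 mm) (distance of ink_jar from where it was at the start of the episode above 0.03 m).
It fails at once if the eraser is knocked away (more than 30 mm) (distance of eraser from where it was at the start of the episode above 0.03 m).
It also fails if it takes over 62 s, if anything falls off the work surface, if the arm or the gripper's body presses on something with over 40 N, if the wrist force passes 120 N, or if a joint passes its speed limit or range.

## Robot

A 6-joint arm with a two-finger parallel gripper is mounted at the origin on the work surface. World frame = base frame: x ahead of the robot, y to its left, z up, the work surface at z = 0. Lengths are in m, angles in degrees, forces in N, time in s.
With the tool pointing down it reaches from about 0.35 to 0.875 m from the base axis. Payload 4.2 kg.
Tool frame: the origin (TCP) lies midway between the tips of the shut fingers; the grasp point (between the pads) lies r.grasp_offset behind it (r.grasp_offset is the distance from the TCP to the grasp point, in m); z points along the fingers, y is the direction in which the jaws open and shut (so a half turn about z gives the same grasp; the last joint's range is limited). The gripper opens to 87 mm and grips with 3 to 60 N. Pads are 19 mm wide; open, the fingers measure 117 mm over their backs; the gripper's body (75 mm by 190 mm) begins 51 mm behind the grasp point.
Start: joints at [88.9, 22.042, 0.453, 0, -68.411, -14.817], TCP at [0.171, 0.601, 0.223] pointing down, gripper open.
Joint ranges: [-179.83, 179.83], [-69.29, 118.12], [-61.27, 80.66], [-181.25, 117.63], [-171.15, -9.14], [-177.46, 177.46]. Speed limits (degrees/s): [159.86, 159.86, 180, 180, 180, 180].

## Interface

Orientations are given as a 3x3 rotation matrix whose columns are the frame's x, y, z axes.
In Python, from station import sense, optics, r gives the robot as it stands. The module is installed in compiled form; this text tells all that it offers.
- The arm moves only by the tool servo_tool, never from a script. Its argument "deltas" is a list of rows, each an object with "slide": the shift along the tool's x, y, z in units of 25 mm (1.0 is 25 mm), a list of three; "spin": the turn about the tool's z in units of 8 degrees (1.0 is 8 degrees). A call has 1 to 10 rows; each row shifts and turns the pose as measured when the row begins, along the tool's axes as they then stand; what a row does not reach is not made up. A row lasts 1/10 s, in which the tool goes at most 50 mm and 8.59 degrees, less where a joint would pass 70% of its speed; a pose out of reach is approached as far as the arm can. A call is refused whole if a number of a shift passes 1 or a number of a turn 1, either way. A call with a gripper value outside its range is refused whole. "gripper" is the closure in counts, from 0 (fully open) to 255 (shut), set as the call begins (left out, the last holds). The fingers move at their own pace and stop on an object; the grip force is fixed at half the most. Time passes only in rows, so rows that do not move let the fingers close. It gives the time, the measured TCP pose, the force and the opening at its end, in the units of the state.
- sense(): the state, without advancing time (a new reading comes with each control period).
- optics.capture(name): name is "side" or "top" or "wrist"; returns a dict with "frame" (420x560x3 uint8, red, green, blue), "camera_matrix" (3x3 intrinsics, pixels), "k1" (the pictures are not rectified: a ray, as slopes to the right and down, at radius r is drawn at 1 + k1 r^2 times it, then the intrinsics apply), "eye" and "rotation" of the camera in the world. Camera axes: x right, y down, z forward; pixel columns grow to the right and rows downward; lengths in m; the calibration is good to about 2 mm. A picture is of the moment at which its call begins. There is no depth.
- r.finish_job(): hands the job in, once; it reports no verdict.
The state is a dict: "time_s": time; "joints": joint angles; "joint_velocities": joint speeds; "effort": joint torques, N m; "tcp_pos": TCP position; "ee_rot": TCP orientation; "wrist_force": force on the tool from outside, world axes, zero at the start; "moment": the same for the moment, N m; "gripper_width": opening from 0.0 (shut) to 1.0 (fully open).
Only numpy, scipy, OpenCV 4.12 (cv2) and the standard library are available. Lean on these libraries where they do the work, as an engineer would, in place of code of your own. Each camera call takes 0.05 s, during which the arm holds its last target.

## Working session

There is one attempt and no reset: what is moved stays moved. The work goes in short steps, Python scripts to look and compute and a tool call to move; the robot and the scene stay as the last step left them, time stands still between calls to the robot, and variables do not carry over. Pictures are saved under pics/ and viewed, and the job is handed in when it is done.

Besides the shell and the picture viewer there is one more tool, called after "Request:" in YAML: its name, and indented under it one key for each argument. servo_tool: Moves the arm, as the interface text tells. Its arguments: {"type":"object","properties":{"deltas":{"type":"array"},"gripper":{"type":"number"}},"required":["deltas"]}

```bash
mkdir -p pics; ls; python3 - <<'E'
from station import sense, optics, r
import cv2
s=sense(); print(s, r.grasp_offset)
for n in ["side","top","wrist"]:
    c=optics.capture(n); cv2.imwrite(f"pics/{n}0.png",c["frame"][:,:,::-1]); print(n,c["camera_matrix"],c["k1"],c["eye"],c["rotation"])
E
```

```text
pics
{'time_s': 0.0, 'joints': array([ 8.89003299e+01,  2.20902397e+01,  3.78217875e-01, -3.01238298e-02,
       -6.84109309e+01, -1.48181319e+01]), 'joint_velocities': array([ 0.03043972, -0.02047651, -0.04284945,  0.01520316, -0.00097277,
       -0.01382235]), 'effort': array([ 1.22604065e-04, -3.90660739e+01,  1.87397414e+01,  4.21984211e+00,
        1.09288501e-02, -1.87434866e-04]), 'tcp_pos': array([0.17120536, 0.60045147, 0.2214515 ]), 'ee_rot': array([[ 9.61602946e-01, -2.74443973e-01, -5.29969200e-04],
       [-2.74444474e-01, -9.61600576e-01, -2.13610210e-03],
       [ 7.66216594e-05,  2.19952919e-03, -9.99997578e-01]]), 'wrist_force': array([ 0.23817404, -0.28193541, -0.26471971]), 'moment': array([-0.00458997,  0.01194554, -0.00435032]), 'gripper_width': 1.0012140086040715} 0.0187
side [[523.06174383   0.         276.08977063]
 [  0.         523.06174383 215.23603448]
 [  0.           0.           1.        ]] -0.09397300758390831 [0.52736586 0.80248059 0.80075129] [[-0.9979638  -0.0527016   0.03592768]
 [-0.06231891  0.68566567 -0.72524405]
 [ 0.01358715 -0.72600628 -0.68755383]]
top [[545.68167661   0.         276.67301665]
 [  0.         545.68167661 202.31321044]
 [  0.           0.           1.        ]] -0.04639253335867495 [ 4.98772257e-01 -1.13224716e-05  9.68095912e-01] [[-0.02849002 -0.99685417  0.07395996]
 [-0.99923896  0.03037391  0.02447298]
 [-0.02664244 -0.07320644 -0.99696088]]
wrist [[327.6782252    0.         271.98850427]
 [  0.         327.6782252  210.6639489 ]
 [  0.           0.           1.        ]] -0.06717894762178792 [0.23581414 0.58381568 0.38365442] [[-0.27431296 -0.93189393 -0.23733119]
 [-0.96163436  0.26670589  0.06424427]
 [ 0.00342878  0.24584886 -0.96930211]]
```

View pics/top0.png

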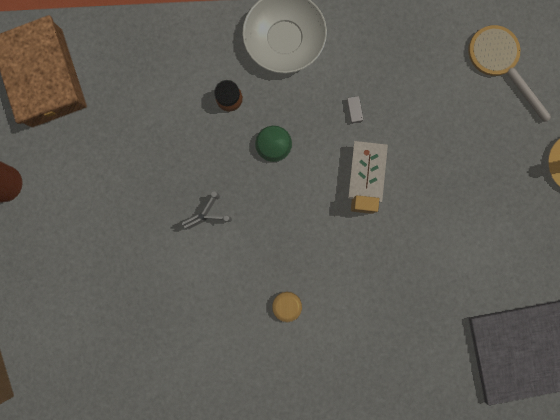

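View pics/side0.png

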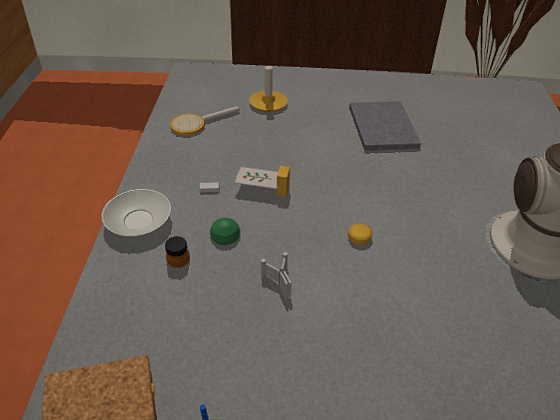

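```bash
cat > h.py <<'E'
from station import sense, optics, r
import cv2, numpy as np
def cap(n): return optics.capture(n)
def ray(c,p):
    u=cv2.undistortPoints(np.array([[p]],float),c["camera_matrix"],np.array([c["k1"],0,0,0.]))[0,0]
    return c["eye"], c["rotation"]@np.array([u[0],u[1],1.])
def onz(c,p,z):
    e,d=ray(c,p); return e+d*(z-e[2])/d[2]
def proj(c,P):
    R=c["rotation"]; q=cv2.projectPoints(np.atleast_2d(np.array(P,float)),cv2.Rodrigues(R.T)[0],-R.T@c["eye"],c["camera_matrix"],np.array([c["k1"],0,0,0.]))[0]
    return q[:,0]
def crop(c,x,y,w,h,k,name):
    f=c["frame"][y:y+h,x:x+w,::-1]; cv2.imwrite("pics/"+name,cv2.resize(f,None,fx=k,fy=k,interpolation=cv2.INTER_CUBIC))
def tri(l):
    A=np.zeros((3,3));b=np.zeros(3)
    for c,p in l:
        e,d=ray(c,p);d=d/np.linalg.norm(d);M=np.eye(3)-np.outer(d,d);A+=M;b+=M@e
    return np.linalg.solve(A,b)
E
python3 - <<'E'
from h import *
import pickle
t=cap("top");s=cap("side"); pickle.dump((t,s),open("c0.pkl","wb"))
a=np.hstack([cv2.resize(t["frame"][130:220,335:400,::-1],None,fx=6,fy=6,interpolation=2),cv2.resize(t["frame"][185:235,175:240,::-1],(390,300),interpolation=2).repeat(1,0)[:300] if 0 else np.zeros((540,1,3),np.uint8)])
cv2.imwrite("pics/a1.png",a)
crop(t,175,185,65,50,10,"a2.png")
crop(s,230,155,70,50,10,"a3.png")
crop(s,250,245,50,60,10,"a4.png")
E
```

```text
(no output)
```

View pics/a1.png

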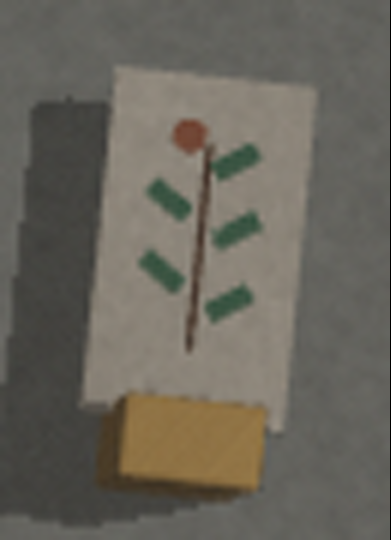

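View pics/a2.png

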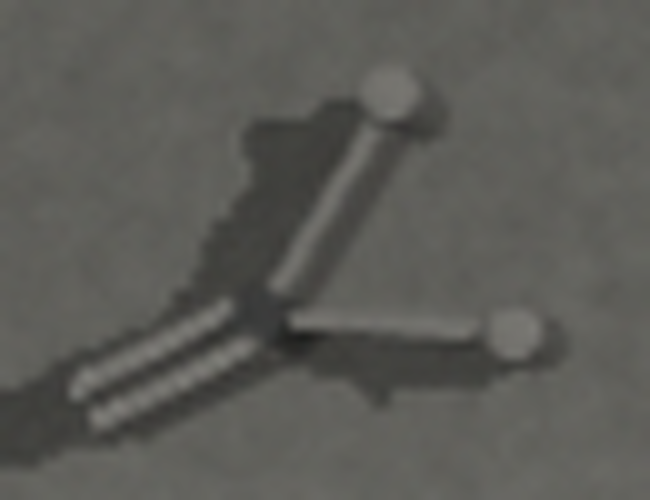

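View pics/a3.png

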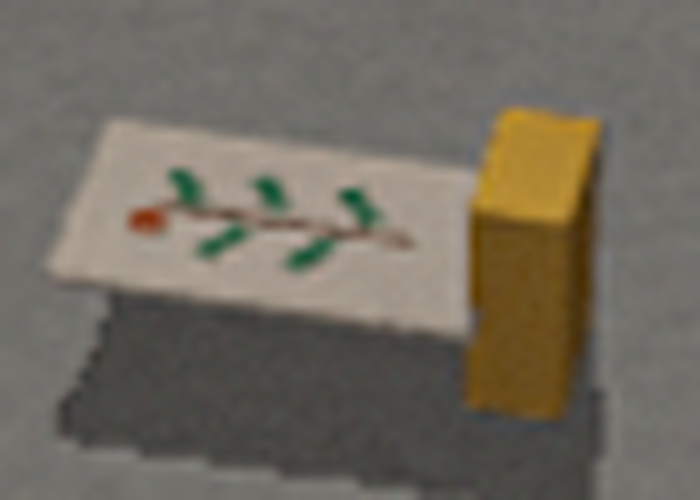

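View pics/a4.png

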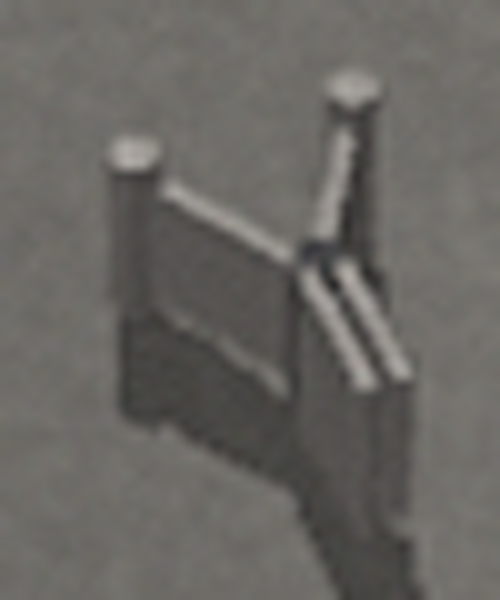

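```bash
python3 - <<'E'
from h import *
import pickle
t,s=pickle.load(open("c0.pkl","rb"))
T=lambda x,y,ox,oy,k:(ox+(x+.5)/k-.5,oy+(y+.5)/k-.5)
cs=[onz(t,T(*p,335,130,6),.0315) for p in [(115,67),(316,88),(82,406),(283,430)]]
for c in cs: print(c.round(4))
bl=[onz(t,T(*p,335,130,6),.06) for p in [(125,395),(267,404),(120,475),(262,490)]]
for c in bl: print("block top",c.round(4))
top=(cs[0]+cs[1])/2; z=top-(cs[2]+cs[3])/2; print("top",top,"z az",np.degrees(np.arctan2(z[1],z[0])), np.linalg.norm(z))
w=cs[0]-cs[1]; print("w",w,np.degrees(np.arctan2(-w[0],w[1])),np.linalg.norm(w))
# side check
for p in [(105,120),(48,272),(480,166),(468,332)]: print("side",onz(s,T(*p,230,155,10),.0315).round(4))
cl={}
for n,a,b in [("b1",(390,93),(353,88)),("b2",(515,333),(133,152)),("pin",(262,312),(318,248)),("mouth",(88,405),(388,370))]:
    p=onz(t,T(*a,175,185,10),.044); q=onz(s,T(*b,250,245,10),.044); print(n,p.round(4),q.round(4))
    cl[n]=(p+q)/2 if n=="x" else p
m=(cl["b1"]+cl["b2"])/2; d=cl["pin"]-m; d2=cl["mouth"]-m; print("levers",m,np.degrees(np.arctan2(d[1],d[0])),np.degrees(np.arctan2(d2[1],d2[0])),np.linalg.norm(d),np.linalg.norm(d2))
e=cl["b2"]-cl["b1"];print(np.linalg.norm(e),np.degrees(np.arctan2(e[1],e[0])))
for n,p in [("paper",(274,143)),("tea",(287,307)),("jar",(228,93)),("eraser",(355,110)),]: print(n,onz(t,p,.02).round(3))
E
```

```text
[ 0.6711 -0.1136  0.0315]
[ 0.6631 -0.1712  0.0315]
[ 0.5732 -0.1002  0.0315]
[ 0.5646 -0.1574  0.0315]
block top [ 0.5737 -0.1092  0.06  ]
block top [ 0.57   -0.1485  0.06  ]
block top [ 0.5515 -0.107   0.06  ]
block top [ 0.5461 -0.1461  0.06  ]
top [ 0.6670825  -0.14236056  0.0315    ] z az -7.864740416989366 0.09910688744225617
w [0.00795739 0.05761193 0.        ] -7.863968085599261 0.05815887464870078
side [ 0.6633 -0.17    0.0315]
side [ 0.67   -0.113   0.0315]
side [ 0.5735 -0.1596  0.0315]
side [ 0.5726 -0.0994  0.0315]
b1 [0.5851 0.13   0.044 ] [0.5431 0.1111 0.044 ]
b2 [0.5435 0.1095 0.044 ] [0.5846 0.131  0.044 ]
pin [0.5483 0.1526 0.044 ] [0.5476 0.1526 0.044 ]
mouth [0.5333 0.1828 0.044 ] [0.533  0.1814 0.044 ]
levers [0.56428186 0.11973751 0.044     ] 115.86753665510798 116.14705532159215 0.03657250713066399 0.07020024116245009
0.046395776618507 -153.7561442889677
paper [0.674 0.025 0.02 ]
tea [0.388 0.011 0.02 ]
jar [0.766 0.104 0.02 ]
eraser [ 0.728 -0.119  0.02 ]
```

```bash
cat >> h.py <<'E'
def go(x=None,y=None,z=None,az=None):
    s=sense();R=s["ee_rot"];p=s["tcp_pos"];t=np.array([p[i] if v is None else v for i,v in enumerate((x,y,z))])
    a=np.degrees(np.arctan2(R[1,0],R[0,0])); d=R.T@(t-p)/.025
    print("t",round(s["time_s"],2),"tcp",p.round(4),"az",a.round(2),"slide total",d.round(2),"spin",None if az is None else round(-(az-a)/8,2),"F",s["wrist_force"].round(1),"w",round(s["gripper_width"]*87,1))
E
echo
```

Request:
servo_tool:
  deltas:
    - {"slide": [0,0,0],"spin": -1}
    - {"slide": [0.83,0.98,0],"spin": 0}
    - {"slide": [0.83,0.98,0],"spin": 0}
    - {"slide": [0.83,0.98,0],"spin": 0}
    - {"slide": [0.83,0.98,0],"spin": 0}
    - {"slide": [0.83,0.98,0],"spin": 0}
    - {"slide": [0.83,0.98,0],"spin": 0}
    - {"slide": [0.83,0.98,0],"spin": 0}
    - {"slide": [0.83,0.98,0],"spin": 0}
    - {"slide": [0.83,0.98,0],"spin": 0}
  gripper: 0

```text
time_s: 1.25
tcp_pos: [0.3303, 0.351, 0.2202]
ee_rot: [[0.992, -0.125, -0.001], [-0.125, -0.992, -0.003], [-0.0, 0.003, -1.0]]
wrist_force: [0.3, -0.6, 0.2]
gripper_width: 1.0
```

```bash
python3 -c "
from h import *
go(.637,-.138,.12,-7.9)"
```

```text
t 1.25 tcp [0.3303 0.351  0.2202] az -7.2 slide total [14.62 17.86  4.05] spin 0.09 F [ 0.3 -0.6  0.2] w 87.0
```

Request:
servo_tool:
  deltas:
    - {"slide": [0.8,0.98,0],"spin": 0}
    - {"slide": [0.8,0.98,0],"spin": 0}
    - {"slide": [0.8,0.98,0],"spin": 0}
    - {"slide": [0.8,0.98,0],"spin": 0}
    - {"slide": [0.8,0.98,0],"spin": 0}
    - {"slide": [0.8,0.98,0],"spin": 0}
    - {"slide": [0.8,0.98,0],"spin": 0}
    - {"slide": [0.8,0.98,0],"spin": 0}
    - {"slide": [0.8,0.98,0],"spin": 0}
    - {"slide": [0.8,0.98,0],"spin": 0}

```text
time_s: 2.25
tcp_pos: [0.503, 0.0704, 0.2219]
ee_rot: [[0.992, -0.124, 0.001], [-0.124, -0.992, -0.0], [0.001, -0.0, -1.0]]
wrist_force: [-0.4, 0.1, 0.1]
gripper_width: 1.002
```

Request:
servo_tool:
  deltas:
    - {"slide": [0.8,0.98,0],"spin": 0}
    - {"slide": [0.8,0.98,0],"spin": 0}
    - {"slide": [0.8,0.98,0],"spin": 0}
    - {"slide": [0.8,0.98,0],"spin": 0}
    - {"slide": [0.8,0.98,0],"spin": 0}
    - {"slide": [0.8,0.98,0],"spin": 0}
    - {"slide": [0.6,0.6,0],"spin": 0}
    - {"slide": [0,0,0],"spin": 0}

```text
time_s: 3.05
tcp_pos: [0.6214, -0.1187, 0.2205]
ee_rot: [[0.992, -0.129, 0.0], [-0.129, -0.992, -0.0], [0.0, 0.0, -1.0]]
wrist_force: [0.4, 0.3, -0.5]
gripper_width: 0.995
```

```bash
python3 -c "
from h import *
go(.637,-.138,.12,-7.9)"
```

```text
t 3.05 tcp [ 0.6214 -0.1187  0.2205] az -7.39 slide total [0.72 0.68 4.02] spin 0.06 F [ 0.4  0.3 -0.5] w 86.6
```

Request:
servo_tool:
  deltas:
    - {"slide": [0.7,0.7,0],"spin": 0.06}
    - {"slide": [0,0,0.8],"spin": 0}
    - {"slide": [0,0,0.8],"spin": 0}
    - {"slide": [0,0,0.8],"spin": 0}
    - {"slide": [0,0,0.8],"spin": 0}
    - {"slide": [0,0,0.8],"spin": 0}
    - {"slide": [0,0,0],"spin": 0}

```text
time_s: 3.75
tcp_pos: [0.6346, -0.1355, 0.1174]
ee_rot: [[0.991, -0.136, -0.001], [-0.136, -0.991, 0.002], [-0.001, -0.002, -1.0]]
wrist_force: [-0.3, 0.1, 0.3]
gripper_width: 0.999
```

```bash
python3 -c "
from h import *
go(.637,-.138,.013,-7.9)
t=cap('top');crop(t,290,100,140,130,5,'b1.png')
w=cap('wrist');cv2.imwrite('pics/b2.png',w['frame'][:,:,::-1])
"
```

```text
t 3.75 tcp [ 0.6346 -0.1355  0.1174] az -7.84 slide total [0.11 0.09 4.18] spin 0.01 F [-0.3  0.1  0.3] w 86.9
```

View pics/b2.png

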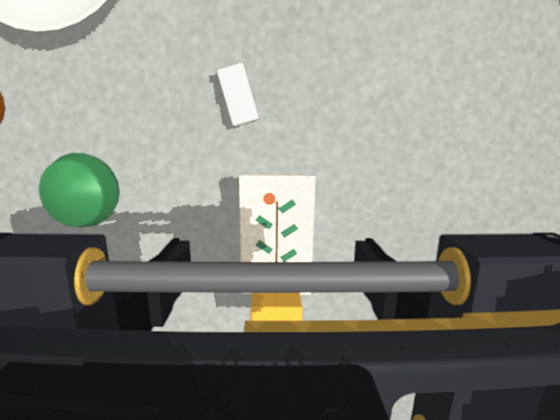

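The wrist view shows the card (columns 240–315) parallel to the finger travel and centred between the fingers (about 185 and 360). I'm going down.

Request:
servo_tool:
  deltas:
    - {"slide": [0.1,0.08,0.7],"spin": 0}
    - {"slide": [0,0,0.7],"spin": 0}
    - {"slide": [0,0,0.7],"spin": 0}
    - {"slide": [0,0,0.7],"spin": 0}
    - {"slide": [0,0,0.7],"spin": 0}
    - {"slide": [0,0,0.5],"spin": 0}
    - {"slide": [0,0,0],"spin": 0}

```text
time_s: 4.55
tcp_pos: [0.65, -0.1371, 0.0324]
ee_rot: [[0.991, -0.131, 0.031], [-0.131, -0.991, -0.002], [0.031, -0.002, -1.0]]
wrist_force: [0.2, 0.2, -0.4]
gripper_width: 0.999
```

```bash
python3 -c "
from h import *
go(.637,-.138,.013,-7.9)
w=cap('side');crop(w,200,120,130,110,6,'b3.png')
"
```

```text
t 4.55 tcp [ 0.65   -0.1371  0.0324] az -7.54 slide total [-0.53  0.1   0.76] spin 0.04 F [ 0.2  0.2 -0.4] w 86.9
```

View pics/b3.png

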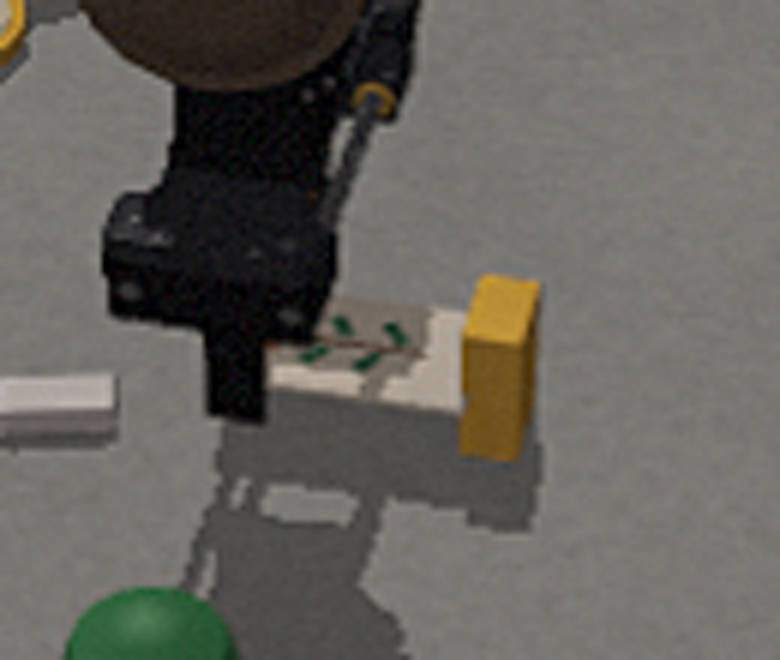

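```bash
python3 -c "
from h import *
s=sense();print(s['joints'].round(2),s['ee_rot'].round(3),s['tcp_pos'])
"
```

```text
[  2.08  34.92  -7.49   0.26 -45.69  80.22] [[ 0.991 -0.131  0.033]
 [-0.131 -0.991 -0.002]
 [ 0.033 -0.002 -0.999]] [ 0.65084924 -0.1372384   0.03359634]
```

Request:
servo_tool:
  deltas:
    - {"slide": [0,0,0],"spin": 0}
    - {"slide": [0,0,0],"spin": 0}

```text
time_s: 4.8
tcp_pos: [0.6525, -0.1372, 0.0362]
ee_rot: [[0.991, -0.13, 0.038], [-0.13, -0.991, -0.002], [0.038, -0.003, -0.999]]
wrist_force: [-0.4, -0.6, 0.0]
gripper_width: 0.996
```

```bash
python3 -c "
from h import *
s=sense();print(s['joints'].round(2),s['joint_velocities'].round(2),s['effort'].round(2))
go(.637,-.138,.013,-7.9)
"
```

```text
[  2.09  34.77  -7.34   0.3  -45.74  80.22] [ 0.04 -0.68  0.73  0.33 -0.26  0.07] [ 1.000e-02 -4.570e+01  1.507e+01  3.290e+00  1.600e-01 -0.000e+00]
t 4.8 tcp [ 0.6525 -0.1372  0.0362] az -7.48 slide total [-0.65  0.11  0.9 ] spin 0.05 F [-0.4 -0.6  0. ] w 86.6
```

```bash
python3 -c "
from h import *
w=cap('side');cv2.imwrite('pics/c1.png',w['frame'][:,:,::-1])
w=cap('wrist');cv2.imwrite('pics/c2.png',w['frame'][:,:,::-1])
w=cap('top');cv2.imwrite('pics/c3.png',w['frame'][:,:,::-1])
"
```

```text
(no output)
```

View pics/c1.png

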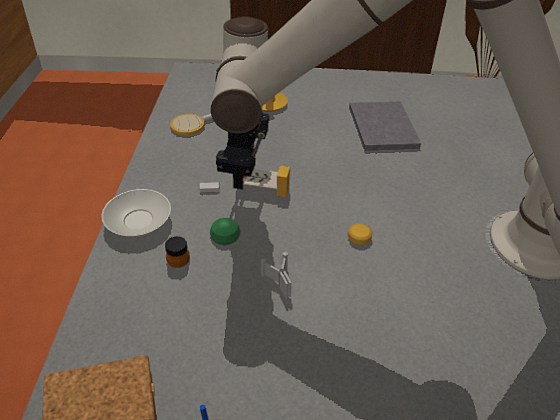

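View pics/c2.png

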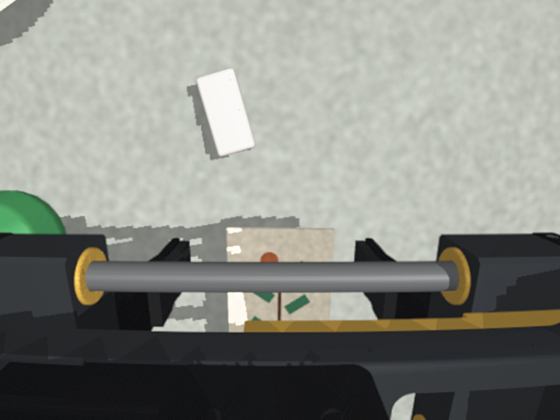

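View pics/c3.png

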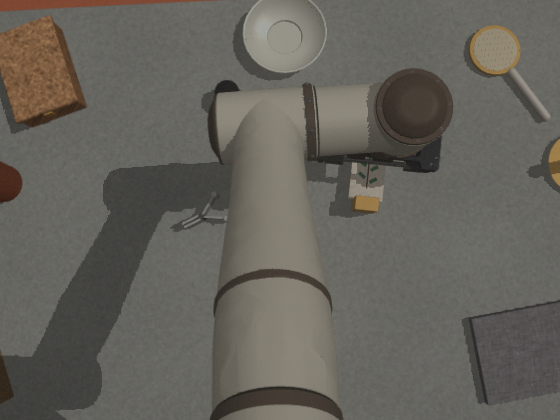

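Request:
servo_tool:
  deltas:
    - {"slide": [-0.3,0,0.3],"spin": 0}
    - {"slide": [-0.3,0,0.3],"spin": 0}

```text
time_s: 5.15
tcp_pos: [0.6388, -0.1353, 0.021]
ee_rot: [[0.991, -0.13, 0.041], [-0.13, -0.991, -0.002], [0.041, -0.003, -0.999]]
wrist_force: [-0.1, -0.6, -0.5]
gripper_width: 0.999
```

```bash
python3 -c "
from h import *
s=sense();print(s['joints'].round(2),s['joint_velocities'].round(2),s['effort'].round(2))
go(.637,-.138,.013,-7.9)
"
```

```text
[  2.31  34.7  -10.35   0.34 -42.61  79.95] [  1.22  -0.09 -14.8    0.48  15.76  -1.4 ] [-7.000e-02 -4.572e+01  1.532e+01  3.240e+00  1.000e-02  2.000e-02]
t 5.15 tcp [ 0.6388 -0.1353  0.021 ] az -7.5 slide total [-0.07  0.12  0.32] spin 0.05 F [-0.1 -0.6 -0.5] w 86.9
```

```bash
python3 -c "
from h import *
t=cap('top');s=cap('side')
crop(s,150,80,200,150,4,'d1.png')
p=tri([(t,(215,130)),(s,(237,107))]);print(p,proj(t,p),proj(s,p))
go()
"
```

```text
[0.6292614  0.08343659 0.35292672] [[215.02052015 130.374995  ]] [[236.73808054 106.94198812]]
t 5.25 tcp [ 0.6369 -0.1353  0.0197] az -7.51 slide total [0. 0. 0.] spin None F [-0.5  0.3  0.5] w 86.7
```

View pics/d1.png

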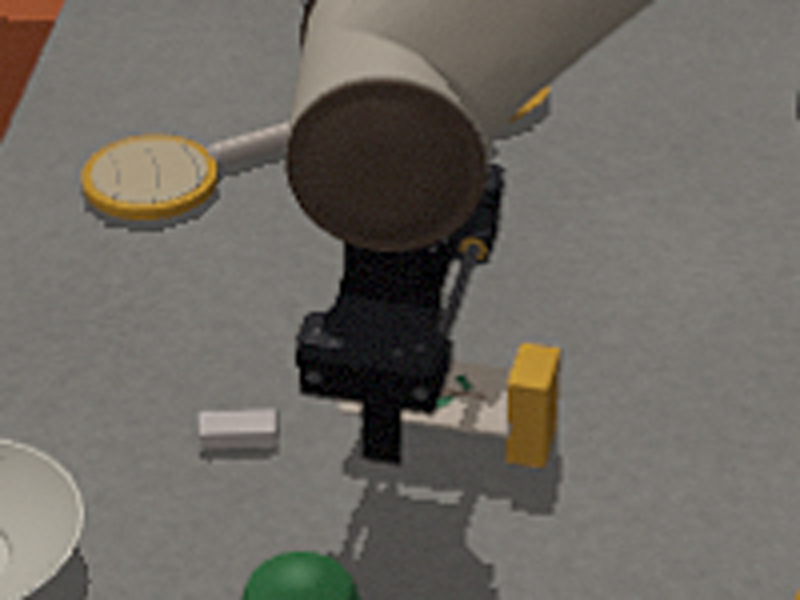

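Request:
servo_tool:
  deltas:
    - {"slide": [0,0,-0.8],"spin": 0}
    - {"slide": [0,0,-0.8],"spin": 0}
    - {"slide": [0,0,0],"spin": 0}

```text
time_s: 5.55
tcp_pos: [0.6338, -0.1352, 0.0588]
ee_rot: [[0.991, -0.13, 0.032], [-0.13, -0.992, -0.003], [0.032, -0.001, -0.999]]
wrist_force: [-0.0, 0.9, 0.2]
gripper_width: 1.0
```

```bash
cat > j.py <<'E'
from h import *
import sys
s=sense();print(s['joints'].round(2),s['joint_velocities'].round(2),s['effort'].round(2),s['ee_rot'][:,2].round(4))
go(.637,-.138,.013,-7.9)
E
python3 j.py
```

```text
[  2.35  31.87  -8.98   0.32 -47.31  79.97] [ 0.11  1.78 -2.14 -0.83  0.75 -0.02] [ -0.1  -43.47  14.8    3.22  -0.07   0.  ] [ 0.0322 -0.0028 -0.9995]
t 5.55 tcp [ 0.6338 -0.1352  0.0588] az -7.47 slide total [0.08 0.1  1.83] spin 0.05 F [-0.   0.9  0.2] w 87.0
```

Request:
servo_tool:
  deltas:
    - {"slide": [0,0,0],"spin": 0}
    - {"slide": [0,0,0],"spin": 0}

```text
time_s: 5.75
tcp_pos: [0.6331, -0.1351, 0.0578]
ee_rot: [[0.991, -0.13, 0.031], [-0.13, -0.991, -0.002], [0.031, -0.002, -1.0]]
wrist_force: [0.2, 0.2, -0.7]
gripper_width: 1.003
```

```bash

python3 j.py
```

```text
[  2.35  31.91  -9.07   0.29 -47.24  79.97] [-0.08  0.47 -0.77 -0.34  0.08 -0.11] [-1.000e-02 -4.423e+01  1.543e+01  3.370e+00  1.400e-01 -0.000e+00] [ 0.0312 -0.0025 -0.9995]
t 5.75 tcp [ 0.6331 -0.1351  0.0578] az -7.49 slide total [0.11 0.1  1.8 ] spin 0.05 F [ 0.2  0.2 -0.7] w 87.2
```

Request:
servo_tool:
  deltas:
    - {"slide": [0,0.1,0.6],"spin": 0}

```text
time_s: 5.85
tcp_pos: [0.6346, -0.1375, 0.044]
ee_rot: [[0.991, -0.129, 0.035], [-0.129, -0.992, -0.003], [0.035, -0.002, -0.999]]
wrist_force: [0.4, 0.5, -0.1]
gripper_width: 1.001
```

```bash

python3 j.py
```

```text
[  2.13  32.93  -9.62   0.33 -45.47  80.2 ] [-2.5  12.73 -7.9  -0.69 18.05  2.32] [ 1.700e-01 -4.558e+01  1.493e+01  3.210e+00 -2.000e-01 -4.000e-02] [ 0.0348 -0.0028 -0.9994]
t 5.85 tcp [ 0.6346 -0.1375  0.044 ] az -7.44 slide total [0.05 0.01 1.24] spin 0.06 F [ 0.4  0.5 -0.1] w 87.1
```

Request:
servo_tool:
  deltas:
    - {"slide": [0,0,0.6],"spin": 0}

```text
time_s: 5.95
tcp_pos: [0.6347, -0.1377, 0.0279]
ee_rot: [[0.991, -0.13, 0.034], [-0.13, -0.992, -0.003], [0.034, -0.002, -0.999]]
wrist_force: [0.7, -0.4, -0.1]
gripper_width: 0.997
```

```bash

python3 j.py
```

```text
[  2.11  34.09 -10.27   0.32 -43.7   80.2 ] [ 0.41 10.98 -5.52  0.56 17.77 -0.12] [-6.000e-02 -4.645e+01  1.508e+01  3.260e+00 -4.000e-02  1.000e-02] [ 0.0341 -0.0026 -0.9994]
t 5.95 tcp [ 0.6347 -0.1377  0.0279] az -7.47 slide total [0.07 0.   0.6 ] spin 0.05 F [ 0.7 -0.4 -0.1] w 86.7
```

Request:
servo_tool:
  deltas:
    - {"slide": [0,0,0],"spin": 0}

```text
time_s: 6.05
tcp_pos: [0.6327, -0.1377, 0.0249]
ee_rot: [[0.991, -0.131, 0.028], [-0.131, -0.991, -0.002], [0.028, -0.001, -1.0]]
wrist_force: [0.0, -0.1, -0.1]
gripper_width: 1.0
```

```bash

python3 j.py
```

```text
[  2.1   34.28 -10.42   0.27 -43.68  80.2 ] [-0.08 -0.97  0.79  0.61 -0.3  -0.02] [  0.07 -45.4   14.98   3.27   0.31  -0.  ] [ 0.0284 -0.0023 -0.9996]
t 6.05 tcp [ 0.6327 -0.1377  0.0249] az -7.5 slide total [ 0.16 -0.01  0.48] spin 0.05 F [ 0.  -0.1 -0.1] w 87.0
```

Request:
servo_tool:
  deltas:
    - {"slide": [0.15,0,0.3],"spin": 0.04}
    - {"slide": [0,0,0.15],"spin": 0}

```text
time_s: 6.25
tcp_pos: [0.6371, -0.1383, 0.013]
ee_rot: [[0.99, -0.136, 0.028], [-0.136, -0.991, -0.003], [0.028, -0.001, -1.0]]
wrist_force: [-0.4, -0.3, -0.8]
gripper_width: 0.997
```

```bash

python3 j.py
```

```text
[  2.04  35.49 -10.19   0.3  -42.71  79.91] [ 0.06  2.05 -1.05  0.42  4.18  0.03] [ 0.000e+00 -4.597e+01  1.453e+01  3.160e+00  1.400e-01 -1.000e-02] [ 0.0281 -0.0026 -0.9996]
t 6.25 tcp [ 0.6371 -0.1383  0.013 ] az -7.83 slide total [-0.01 -0.01  0.  ] spin 0.01 F [-0.4 -0.3 -0.8] w 86.8
```

Request:
servo_tool:
  deltas:
    - {"slide": [0,0,0],"spin": 0}
    - {"slide": [0,0,0],"spin": 0}
    - {"slide": [0,0,0],"spin": 0}
    - {"slide": [0,0,0],"spin": 0}
  gripper: 95

```text
time_s: 6.65
tcp_pos: [0.6377, -0.1383, 0.0133]
ee_rot: [[0.99, -0.136, 0.029], [-0.136, -0.991, -0.003], [0.029, -0.001, -1.0]]
wrist_force: [0.6, -0.4, -0.5]
gripper_width: 0.72
```

```bash

python3 j.py
```

```text
[  2.04  35.49 -10.14   0.31 -42.72  79.91] [ 0.04 -0.3   0.09 -0.04 -0.1  -0.07] [ -0.   -45.48  14.22   3.1    0.14  -0.  ] [ 0.0288 -0.0027 -0.9996]
t 6.65 tcp [ 0.6377 -0.1383  0.0133] az -7.82 slide total [-0.03 -0.01  0.01] spin 0.01 F [ 0.6 -0.4 -0.5] w 62.6
```

Request:
servo_tool:
  deltas:
    - {"slide": [0,0,0],"spin": 0}
    - {"slide": [0,0,0],"spin": 0}
    - {"slide": [0,0,0],"spin": 0}

```text
time_s: 6.95
tcp_pos: [0.6377, -0.1383, 0.0139]
ee_rot: [[0.99, -0.136, 0.03], [-0.136, -0.991, -0.003], [0.03, -0.001, -1.0]]
wrist_force: [0.3, -1.0, -0.3]
gripper_width: 0.656
```

```bash

python3 j.py
```

```text
[  2.04  35.43 -10.14   0.32 -42.73  79.92] [-0.   -0.02 -0.08  0.04 -0.05 -0.01] [ 6.000e-02 -4.601e+01  1.442e+01  3.130e+00  1.100e-01 -2.000e-02] [ 0.0296 -0.0027 -0.9996]
t 6.95 tcp [ 0.6377 -0.1383  0.0139] az -7.81 slide total [-0.03 -0.01  0.04] spin 0.01 F [ 0.3 -1.  -0.3] w 57.1
```

Request:
servo_tool:
  deltas:
    - {"slide": [-0.18,0,-0.45],"spin": 0}
    - {"slide": [-0.25,0,-0.44],"spin": 0}
    - {"slide": [-0.3,0,-0.4],"spin": 0}
    - {"slide": [-0.35,0,-0.36],"spin": 0}

```text
time_s: 7.35
tcp_pos: [0.608, -0.1343, 0.0557]
ee_rot: [[0.99, -0.136, 0.029], [-0.136, -0.991, -0.002], [0.029, -0.002, -1.0]]
wrist_force: [-0.6, -1.3, -3.2]
gripper_width: 0.66
```

```bash

python3 j.py; python3 -c "
from h import *
s=cap('side');crop(s,180,80,150,120,5,'e1.png')"
```

```text
[  2.52  30.14 -12.87   0.3  -45.34  79.43] [  1.68 -14.6  -10.7   -0.28  -4.52  -1.69] [ 6.000e-02 -4.244e+01  1.595e+01  3.490e+00 -1.000e-02 -1.000e-02] [ 0.029  -0.0024 -0.9996]
t 7.35 tcp [ 0.608  -0.1343  0.0557] az -7.84 slide total [ 1.12 -0.01  1.74] spin 0.01 F [-0.6 -1.3 -3.2] w 57.5
```

View pics/e1.png

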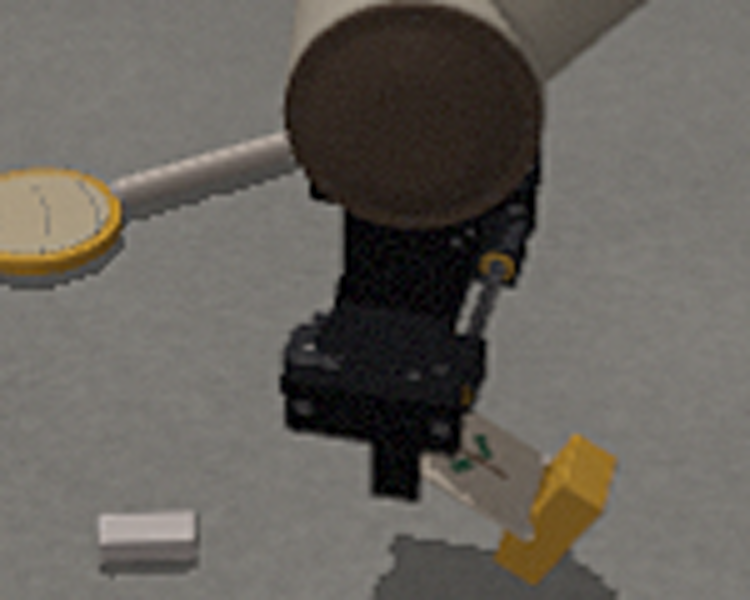

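Request:
servo_tool:
  deltas:
    - {"slide": [-0.35,0,-0.3],"spin": 0}
    - {"slide": [-0.38,0,-0.28],"spin": 0}
    - {"slide": [-0.42,0,-0.2],"spin": 0}
    - {"slide": [-0.45,0,-0.15],"spin": 0}
    - {"slide": [-0.45,0,-0.08],"spin": 0}
    - {"slide": [-0.45,0,-0.03],"spin": 0}

```text
time_s: 8.0
tcp_pos: [0.5369, -0.1244, 0.083]
ee_rot: [[0.99, -0.138, 0.027], [-0.138, -0.99, -0.001], [0.027, -0.003, -1.0]]
wrist_force: [0.2, -0.0, -3.9]
gripper_width: 0.659
```

```bash

python3 j.py; python3 -c "
from h import *
s=cap('side');crop(s,180,80,150,120,5,'e2.png')"
```

```text
[  3.9   22.47 -21.66   0.21 -44.34  78.02] [  2.63 -10.7  -17.4   -0.05   6.5   -2.75] [-2.500e-01 -3.669e+01  1.618e+01  3.650e+00 -1.600e-01  3.000e-02] [ 2.680e-02 -8.000e-04 -9.996e-01]
t 8.0 tcp [ 0.5369 -0.1244  0.083 ] az -7.94 slide total [ 3.96 -0.    2.91] spin -0.0 F [ 0.2 -0.  -3.9] w 57.3
```

View pics/e2.png

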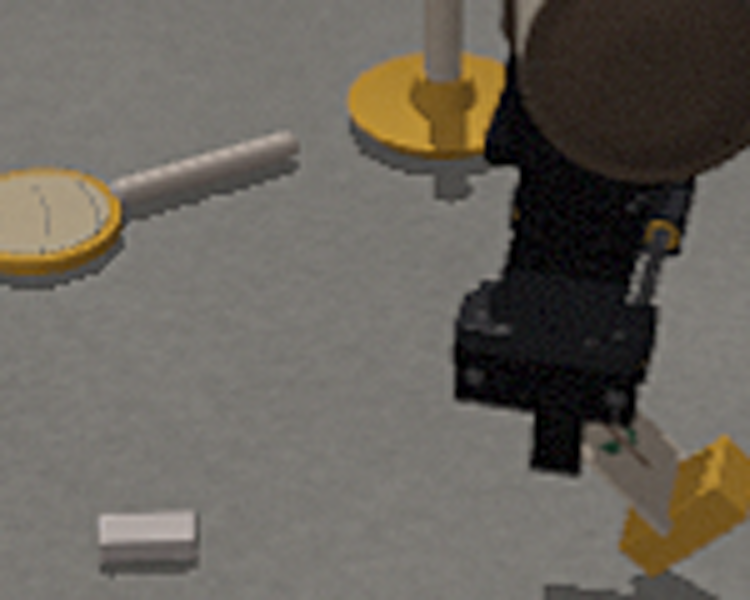

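Request:
servo_tool:
  deltas:
    - {"slide": [0,0,0.3],"spin": 0}
    - {"slide": [0,0,0],"spin": 0}

```text
time_s: 8.25
tcp_pos: [0.5335, -0.124, 0.0748]
ee_rot: [[0.99, -0.138, 0.024], [-0.138, -0.99, -0.0], [0.023, -0.003, -1.0]]
wrist_force: [0.0, -0.0, -4.4]
gripper_width: 0.655
```

```bash

python3 j.py; python3 -c "
from h import *
s=cap('side');crop(s,230,120,100,90,8,'e3.png')"
```

```text
[  3.93  22.9  -22.44   0.14 -43.31  78.01] [ 0.13 -0.92  1.03  0.9   0.23 -0.02] [  0.1  -37.92  15.84   3.67   0.17  -0.  ] [ 0.0235 -0.     -0.9997]
t 8.25 tcp [ 0.5335 -0.124   0.0748] az -7.96 slide total [ 4.12 -0.01  2.57] spin -0.01 F [ 0.  -0.  -4.4] w 57.0
```

View pics/e3.png

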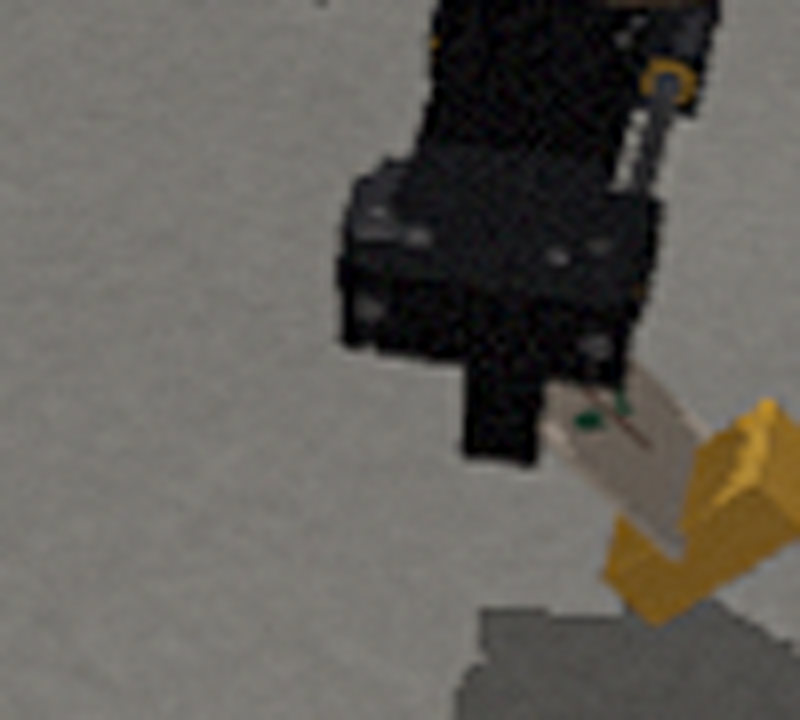

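Request:
servo_tool:
  deltas:
    - {"slide": [0,0,0.2],"spin": 0}
    - {"slide": [0,0,0.12],"spin": 0}
    - {"slide": [0,0,0],"spin": 0}

```text
time_s: 8.6
tcp_pos: [0.5367, -0.1243, 0.0669]
ee_rot: [[0.99, -0.137, 0.027], [-0.137, -0.991, -0.001], [0.027, -0.003, -1.0]]
wrist_force: [-0.6, -0.3, -1.6]
gripper_width: 0.657
```

```bash

python3 j.py
```

```text
[  3.92  23.7  -22.64   0.24 -42.12  78.  ] [-0.15  0.25  0.29 -0.08 -0.24 -0.06] [-1.300e-01 -3.638e+01  1.434e+01  3.280e+00  8.000e-02  1.000e-02] [ 0.0271 -0.001  -0.9996]
t 8.6 tcp [ 0.5367 -0.1243  0.0669] az -7.91 slide total [ 3.99 -0.    2.26] spin -0.0 F [-0.6 -0.3 -1.6] w 57.1
```

Request:
servo_tool:
  deltas:
    - {"slide": [-0.1,0,0],"spin": 0}
    - {"slide": [-0.1,0,0],"spin": 0}
  gripper: 87

```text
time_s: 8.8
tcp_pos: [0.5344, -0.1238, 0.068]
ee_rot: [[0.99, -0.136, 0.032], [-0.136, -0.991, -0.002], [0.032, -0.003, -0.999]]
wrist_force: [0.8, 0.1, 0.4]
gripper_width: 0.666
```

```bash

python3 j.py
```

```text
[  4.03  23.3  -23.18   0.35 -41.7   77.88] [ 0.57 -2.12 -2.86  0.53  1.98 -0.57] [  0.05 -34.66  13.32   2.76  -0.26  -0.  ] [ 0.0321 -0.0019 -0.9995]
t 8.8 tcp [ 0.5344 -0.1238  0.068 ] az -7.84 slide total [4.07 0.01 2.33] spin 0.01 F [0.8 0.1 0.4] w 58.0
```

Request:
servo_tool:
  deltas:
    - {"slide": [0,0,0],"spin": 0}
    - {"slide": [0,0,0],"spin": 0}
  gripper: 84

```text
time_s: 9.0
tcp_pos: [0.534, -0.1238, 0.0688]
ee_rot: [[0.99, -0.136, 0.032], [-0.136, -0.991, -0.002], [0.032, -0.002, -0.999]]
wrist_force: [-0.0, 0.6, -0.1]
gripper_width: 0.669
```

```bash

python3 j.py; python3 -c "
from h import *
s=cap('side');crop(s,230,120,100,90,8,'e4.png')"
```

```text
[  4.03  23.2  -23.19   0.37 -41.79  77.88] [ 0.03 -0.38 -0.15 -0.12 -0.52 -0.06] [ -0.   -35.31  14.08   3.07   0.16  -0.  ] [ 0.032  -0.002  -0.9995]
t 9.0 tcp [ 0.534  -0.1238  0.0688] az -7.82 slide total [4.09 0.01 2.36] spin 0.01 F [-0.   0.6 -0.1] w 58.2
```

View pics/e4.png

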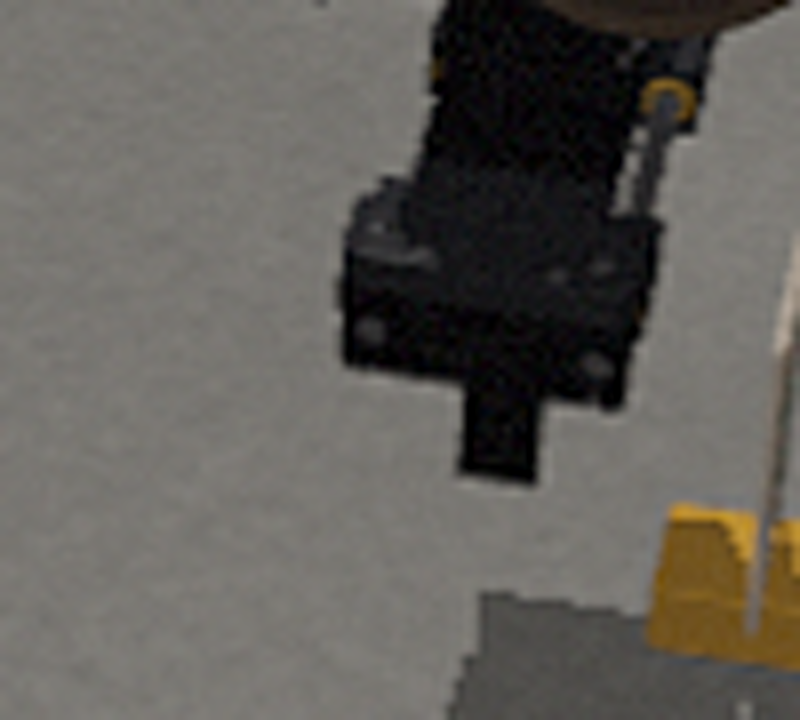

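Request:
servo_tool:
  deltas:
    - {"slide": [0.2,0,-0.6],"spin": 0}
    - {"slide": [0.2,0,-0.8],"spin": 0}
    - {"slide": [0,0,-0.9],"spin": 0}
    - {"slide": [0,0,-0.9],"spin": 0}
    - {"slide": [0,0,-0.9],"spin": 0}
    - {"slide": [0,0,-0.9],"spin": 0}
    - {"slide": [0,0,-0.9],"spin": 0}
    - {"slide": [0,0,0],"spin": 0}
  gripper: 0

```text
time_s: 9.85
tcp_pos: [0.5368, -0.1252, 0.2217]
ee_rot: [[0.99, -0.137, 0.025], [-0.137, -0.991, -0.002], [0.025, -0.001, -1.0]]
wrist_force: [0.3, -0.3, 0.4]
gripper_width: 0.997
```

```bash

python3 j.py; python3 -c "
from h import *
s=cap('side');cv2.imwrite('pics/f1.png',s['frame'][:,:,::-1]);crop(s,270,80,90,130,5,'f3.png')
s=cap('top');cv2.imwrite('pics/f2.png',s['frame'][:,:,::-1])"
```

```text
[  3.85  14.16 -11.24   0.26 -63.17  78.18] [-0.05  1.15 -3.01 -1.73  0.3   0.  ] [ -0.05 -31.21  18.02   3.95  -0.08   0.  ] [ 0.0252 -0.0023 -0.9997]
t 9.85 tcp [ 0.5368 -0.1252  0.2217] az -7.86 slide total [ 3.83 -0.03  8.45] spin 0.01 F [ 0.3 -0.3  0.4] w 86.8
```

View pics/f1.png

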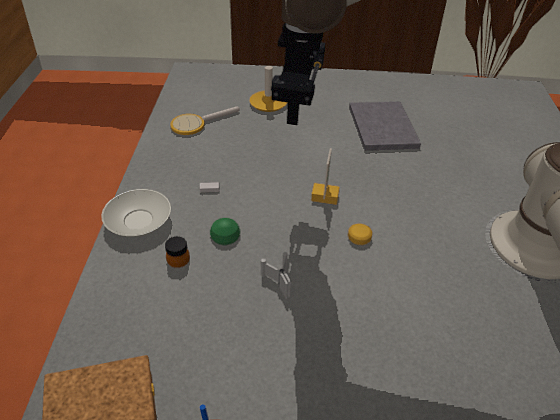

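View pics/f2.png

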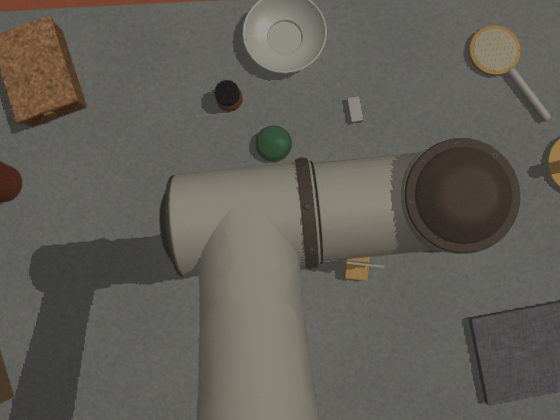

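Request:
servo_tool:
  deltas:
    - {"slide": [0,0,0],"spin": 1}
    - {"slide": [0,0,0],"spin": 1}
    - {"slide": [0,0,0],"spin": 1}
    - {"slide": [0,0,0],"spin": 1}
    - {"slide": [0,0,0],"spin": 1}
    - {"slide": [0,0,0],"spin": 1}
    - {"slide": [0,0,0],"spin": 1}

```text
time_s: 10.65
tcp_pos: [0.5279, -0.1242, 0.2063]
ee_rot: [[0.403, -0.915, -0.004], [-0.915, -0.403, 0.001], [-0.003, 0.004, -1.0]]
wrist_force: [0.8, -0.6, -0.2]
gripper_width: 1.003
```

```bash
sed -i 's/^go.*/go(.5654,.1175,.006,-63.8)/' j.py
python3 j.py
```

```text
[  3.85  14.87 -12.45  -0.08 -62.93  19.93] [ 1.000e-02  9.500e-01 -1.440e+00 -3.400e-01  3.200e-01 -8.266e+01] [  0.   -31.91  18.     4.02   0.05   0.96] [-0.0044  0.001  -1.    ]
t 10.65 tcp [ 0.5279 -0.1242  0.2063] az -66.25 slide total [-8.22 -5.3   8.02] spin -0.31 F [ 0.8 -0.6 -0.2] w 87.2
```

Request:
servo_tool:
  deltas:
    - {"slide": [-0.8,-0.52,0],"spin": 0}
    - {"slide": [-0.8,-0.52,0],"spin": 0}
    - {"slide": [-0.8,-0.52,0],"spin": 0}
    - {"slide": [-0.8,-0.52,0],"spin": 0}
    - {"slide": [-0.8,-0.52,0],"spin": 0}
    - {"slide": [-0.8,-0.52,0],"spin": 0}
    - {"slide": [-0.8,-0.52,0],"spin": 0}
    - {"slide": [-0.8,-0.52,0],"spin": 0}
    - {"slide": [-0.8,-0.52,0],"spin": 0}
    - {"slide": [-0.5,-0.4,0],"spin": 0}

```text
time_s: 11.65
tcp_pos: [0.5584, 0.1078, 0.1871]
ee_rot: [[0.393, -0.919, -0.04], [-0.919, -0.393, -0.005], [-0.011, 0.039, -0.999]]
wrist_force: [-1.0, 0.1, 0.1]
gripper_width: 0.999
```

```bash

python3 j.py
```

```text
[ 26.81  19.37  -8.64  -0.85 -64.16  -3.27] [ 12.51   7.64   8.98  -0.51  -3.11 -12.54] [ -0.48 -36.36  17.52   3.97  -0.     0.1 ] [-0.0399 -0.0052 -0.9992]
t 11.65 tcp [0.5584 0.1078 0.1871] az -66.86 slide total [-0.17 -0.69  7.22] spin -0.38 F [-1.   0.1  0.1] w 86.9
```

Request:
servo_tool:
  deltas:
    - {"slide": [-0.15,-0.65,0.3],"spin": -0.38}
    - {"slide": [0,0,0.7],"spin": 0}
    - {"slide": [0,0,0.7],"spin": 0}
    - {"slide": [0,0,0.7],"spin": 0}
    - {"slide": [0,0,0],"spin": 0}

```text
time_s: 12.15
tcp_pos: [0.5678, 0.1192, 0.1188]
ee_rot: [[0.445, -0.894, -0.049], [-0.895, -0.445, -0.009], [-0.014, 0.048, -0.999]]
wrist_force: [-0.0, -0.5, 0.7]
gripper_width: 1.001
```

```bash

python3 j.py;python3 -c "
from h import *
s=cap('wrist');cv2.imwrite('pics/g1.png',s['frame'][:,:,::-1])"
```

```text
[ 27.38  24.45 -11.51  -1.01 -56.78  -0.36] [-0.09 -0.63  1.92  1.35 -0.46  0.01] [  0.14 -38.99  16.65   3.74   0.14   0.  ] [-0.0491 -0.0089 -0.9988]
t 12.15 tcp [0.5678 0.1192 0.1188] az -63.57 slide total [ 0.08 -0.1   4.51] spin 0.03 F [-0.  -0.5  0.7] w 87.1
```

View pics/g1.png

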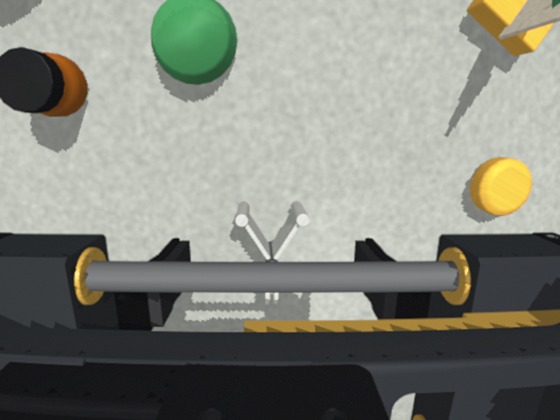

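Request:
servo_tool:
  deltas:
    - {"slide": [0.05,-0.1,0.8],"spin": 0}
    - {"slide": [0,0,0.8],"spin": 0}
    - {"slide": [0,0,0.8],"spin": 0}
    - {"slide": [0,0,0.8],"spin": 0}
    - {"slide": [0,0,0.5],"spin": 0}

```text
time_s: 12.7
tcp_pos: [0.5733, 0.1197, 0.0314]
ee_rot: [[0.447, -0.894, -0.034], [-0.895, -0.447, -0.005], [-0.011, 0.032, -0.999]]
wrist_force: [-0.2, 0.3, -0.4]
gripper_width: 1.001
```

```bash

python3 j.py
```

```text
[ 27.28  30.58 -16.22  -0.9  -45.04  -0.1 ] [ 0.06  8.69 -5.11  0.34 15.84  0.25] [ 4.000e-02 -4.177e+01  1.392e+01  3.100e+00 -1.400e-01 -0.000e+00] [-0.0337 -0.0048 -0.9994]
t 12.7 tcp [0.5733 0.1197 0.0314] az -63.48 slide total [-0.05  0.29  1.03] spin 0.04 F [-0.2  0.3 -0.4] w 87.1
```

Request:
servo_tool:
  deltas:
    - {"slide": [-0.05,0.25,0.4],"spin": 0}
    - {"slide": [0,0.03,0.3],"spin": 0}
    - {"slide": [0,0.03,0.15],"spin": 0}
    - {"slide": [0,0,0],"spin": 0}

```text
time_s: 13.1
tcp_pos: [0.5667, 0.1173, 0.0102]
ee_rot: [[0.447, -0.894, -0.032], [-0.895, -0.447, -0.005], [-0.01, 0.031, -0.999]]
wrist_force: [-1.2, 0.0, 0.3]
gripper_width: 1.002
```

```bash

python3 j.py
```

```text
[ 27.4   31.73 -18.25  -0.89 -41.77  -0.17] [-0.13 -0.37  0.95  0.5  -0.07 -0.03] [ 2.00e-02 -4.11e+01  1.28e+01  2.88e+00  1.00e-02 -0.00e+00] [-0.0318 -0.0048 -0.9995]
t 13.1 tcp [0.5667 0.1173 0.0102] az -63.46 slide total [-0.03  0.04  0.17] spin 0.04 F [-1.2  0.   0.3] w 87.2
```

Request:
servo_tool:
  deltas:
    - {"slide": [0,0.03,0.12],"spin": 0.04}
    - {"slide": [0,0,0],"spin": 0}
    - {"slide": [0,0,0],"spin": 0}
    - {"slide": [0,0,0],"spin": 0}
    - {"slide": [0,0,0],"spin": 0}
  gripper: 200

```text
time_s: 13.6
tcp_pos: [0.5679, 0.1177, 0.0091]
ee_rot: [[0.442, -0.897, -0.028], [-0.897, -0.442, -0.003], [-0.009, 0.026, -1.0]]
wrist_force: [-0.0, 0.2, -0.5]
gripper_width: 0.63
```

```bash

python3 j.py
```

```text
[ 27.39  31.81 -18.33  -0.85 -41.36  -0.52] [ 0.01 -0.21  0.05 -0.02  0.21  0.  ] [ 1.100e-01 -4.137e+01  1.292e+01  2.870e+00 -1.000e-02 -1.000e-02] [-0.0275 -0.0033 -0.9996]
t 13.6 tcp [0.5679 0.1177 0.0091] az -63.78 slide total [-0.04  0.09  0.13] spin 0.0 F [-0.   0.2 -0.5] w 54.8
```

Request:
servo_tool:
  deltas:
    - {"slide": [0,0,0],"spin": 0}
    - {"slide": [0,0,0],"spin": 0}
    - {"slide": [0,0,0],"spin": 0}
    - {"slide": [0,0,0],"spin": 0}
    - {"slide": [0,0,0],"spin": 0}
    - {"slide": [0,0,0],"spin": 0}

```text
time_s: 14.2
tcp_pos: [0.5674, 0.1173, 0.0094]
ee_rot: [[0.442, -0.897, -0.029], [-0.897, -0.442, -0.004], [-0.009, 0.027, -1.0]]
wrist_force: [-0.6, -0.3, -0.3]
gripper_width: 0.276
```

```bash

python3 j.py; python3 -c "
from h import *
s=cap('wrist');cv2.imwrite('pics/g2.png',s['frame'][:,:,::-1])
s=cap('side');crop(s,230,200,110,110,6,'g3.png')"
```

```text
[ 27.39  31.77 -18.35  -0.84 -41.44  -0.51] [ 0.02 -0.08 -0.    0.14 -0.12  0.12] [ 1.000e-01 -4.130e+01  1.306e+01  2.900e+00  1.000e-01 -1.000e-02] [-0.0286 -0.0039 -0.9996]
t 14.2 tcp [0.5674 0.1173 0.0094] az -63.77 slide total [-0.04  0.06  0.14] spin 0.0 F [-0.6 -0.3 -0.3] w 24.0
```

View pics/g2.png

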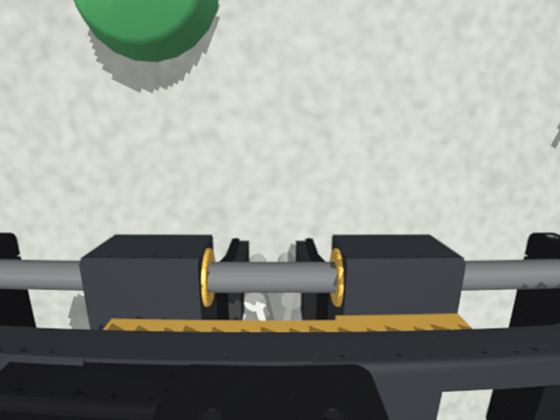

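View pics/g3.png

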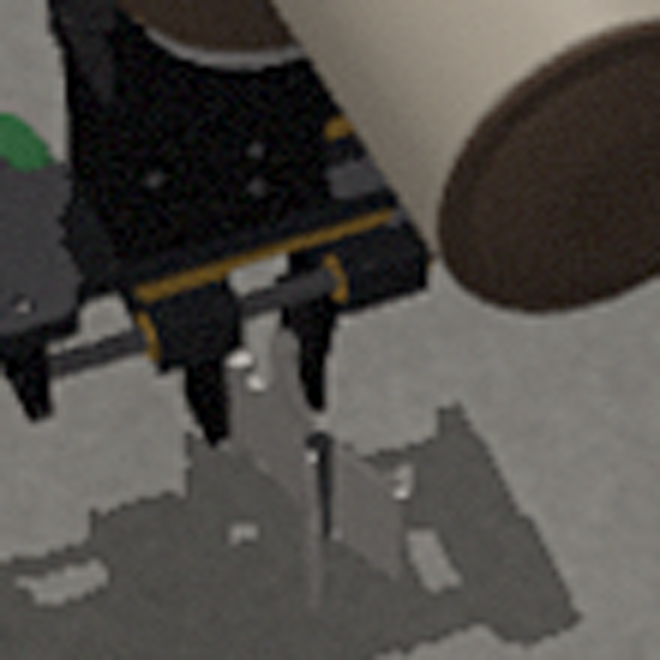

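```bash
python3 -c "
from h import *
s=cap('side');st=sense();go()
crop(s,240,235,80,75,10,'g4.png')
R=st['ee_rot'];g=st['tcp_pos']-R[:,2]*.0187
for n,(a,b) in dict(b1=(0,8.5),b2=(0,-8.5),pin=(43,0),t1=(75,13.5),t2=(75,-13.5),tip1=(0,12),tip2=(0,-12)).items():
    P=g-R[:,0]*a*1e-3+R[:,1]*b*1e-3
    for z in (0.044,0.0):
        P[2]=z
        if 'tip' in n: P[2]=st['tcp_pos'][2]
        q=proj(s,P)[0]; print(n,z,((q-[240,235])*10).round(0))
"
```

```text
t 14.35 tcp [0.5674 0.1173 0.0093] az -63.77 slide total [0. 0. 0.] spin None F [-0.5  0.1  0.1] w 24.4
b1 0.044 [360. 188.]
b1 0.0 [357. 336.]
b2 0.044 [279. 212.]
b2 0.0 [278. 360.]
pin 0.044 [406. 356.]
pin 0.0 [401. 503.]
t1 0.044 [539. 457.]
t1 0.0 [531. 603.]
t2 0.044 [406. 500.]
t2 0.0 [402. 646.]
tip1 0.044 [373. 300.]
tip1 0.0 [373. 300.]
tip2 0.044 [262. 334.]
tip2 0.0 [262. 334.]
```

View pics/g4.png

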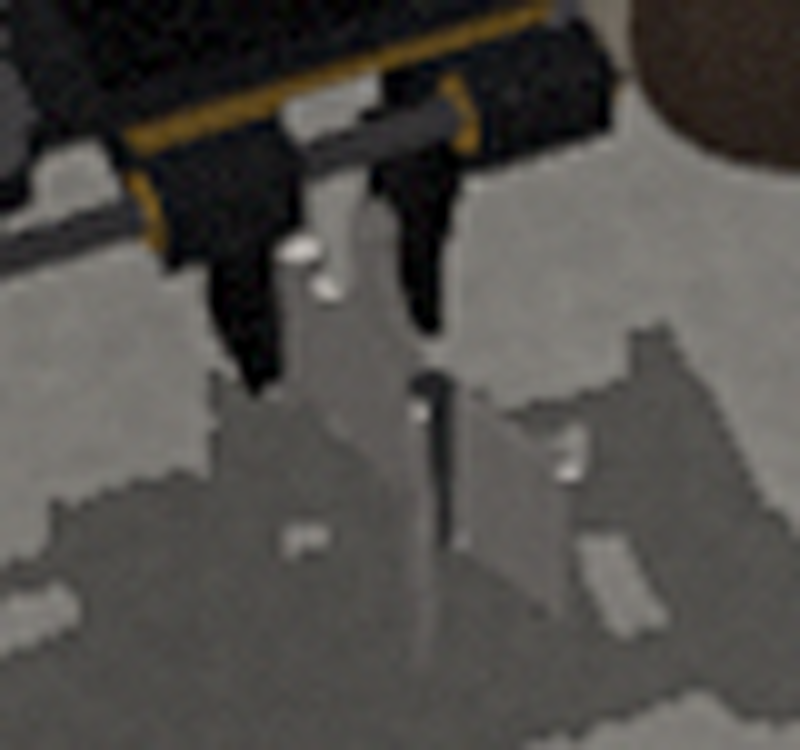

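Request:
servo_tool:
  deltas:
    - {"slide": [0,0,-0.4],"spin": 0}
    - {"slide": [0,0,-0.6],"spin": 0}
    - {"slide": [0,0,-0.8],"spin": 0}
    - {"slide": [0,0,-0.8],"spin": 0}
    - {"slide": [0,0,-0.8],"spin": 0}
    - {"slide": [0,0,-0.8],"spin": 0}
    - {"slide": [0,0,-0.8],"spin": 0}
    - {"slide": [0,0,-0.8],"spin": 0}
    - {"slide": [0,0,0],"spin": 0}

```text
time_s: 15.25
tcp_pos: [0.5727, 0.1184, 0.1642]
ee_rot: [[0.442, -0.897, -0.024], [-0.897, -0.442, -0.002], [-0.009, 0.023, -1.0]]
wrist_force: [0.4, -0.2, -1.7]
gripper_width: 0.279
```

```bash

python3 j.py; python3 -c "
from h import *
s=cap('side');crop(s,180,150,160,120,5,'h1.png')
f=cv2.imread('pics/f2.png');cv2.imwrite('pics/h2.png',cv2.resize(f[245:300,330:400],None,fx=10,fy=10,interpolation=2))
f=cv2.imread('pics/f1.png');cv2.imwrite('pics/h3.png',cv2.resize(f[135:215,295:355],None,fx=9,fy=9,interpolation=2))
"
```

```text
[ 27.26  21.56  -8.92  -0.6  -60.82  -0.71] [ 0.08  0.8  -2.4  -1.54  0.32 -0.06] [ -0.07 -37.04  17.09   3.85  -0.24  -0.  ] [-0.0243 -0.0022 -0.9997]
t 15.25 tcp [0.5727 0.1184 0.1642] az -63.76 slide total [-0.04  0.13  6.33] spin 0.01 F [ 0.4 -0.2 -1.7] w 24.3
```

View pics/h1.png

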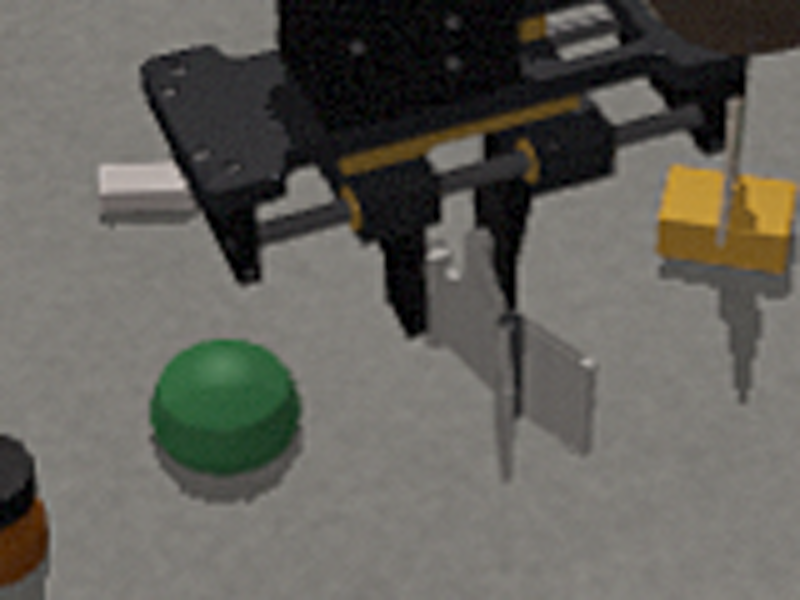

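View pics/h2.png

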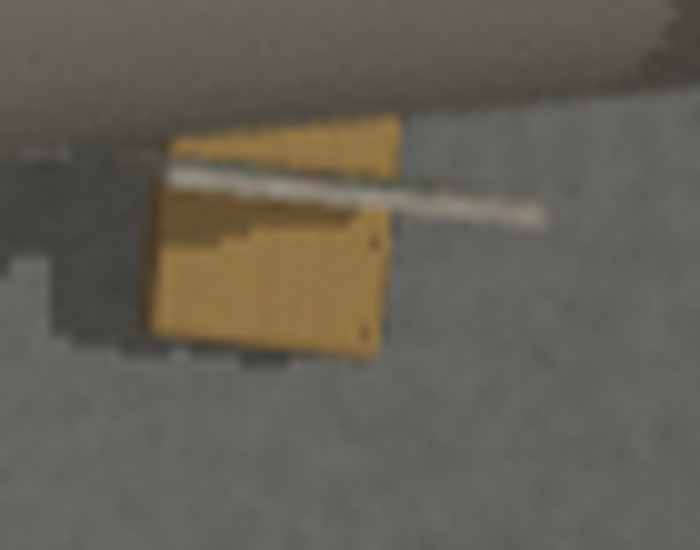

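View pics/h3.png

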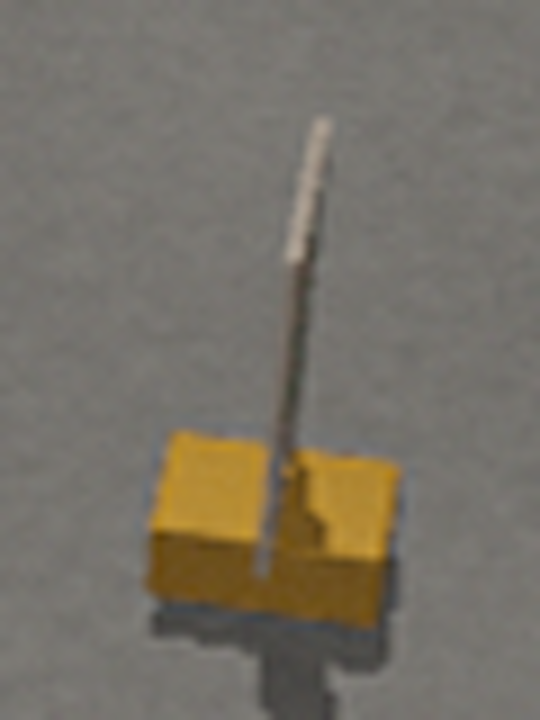

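```bash
python3 - <<'E'
from h import *
t=cap('top');s=cap('side')
T=lambda x,y,ox,oy,k:(ox+(x+.5)/k-.5,oy+(y+.5)/k-.5)
a=onz(t,T(172,178,330,245,10),.12);b=onz(t,T(545,213,330,245,10),.12);w=a-b
print("card",a,b,(a+b)/2,np.linalg.norm(w),"az",np.degrees(np.arctan2(w[1],w[0])))
cc=[onz(t,T(*p,330,245,10),.024) for p in [(152,332),(378,357),(402,118)]]
for c in cc: print(c.round(4))
print("block centre",(cc[0]+cc[2])/2, np.degrees(np.arctan2(*(cc[0]-cc[1])[[1,0]])))
ss=[onz(s,T(*p,295,135,9),.024) for p in [(178,432),(400,465),(155,530),(385,558)]]
print(np.round(ss,4),"c",np.mean(ss,0), )
v=ss[2]-ss[0];print(np.degrees(np.arctan2(v[1],v[0]))); v=ss[3]-ss[1];print(np.degrees(np.arctan2(v[1],v[0])))
v=ss[0]-ss[1];print(np.degrees(np.arctan2(v[1],v[0])))
E
```

```text
card [ 0.465532   -0.08467776  0.12      ] [ 0.45848631 -0.14188767  0.12      ] [ 0.46200916 -0.11328272  0.12      ] 0.057642134009970786 az 82.97908466974468
[ 0.4356 -0.0899  0.024 ]
[ 0.4302 -0.1284  0.024 ]
[ 0.4709 -0.1341  0.024 ]
block centre [ 0.45323085 -0.11198493  0.024     ] 82.06754385755433
[[ 0.4864 -0.1336  0.024 ]
 [ 0.4295 -0.125   0.024 ]
 [ 0.4919 -0.0946  0.024 ]
 [ 0.4342 -0.0885  0.024 ]] c [ 0.46047029 -0.11044232  0.024     ]
82.04319457453752
82.66808561227884
-8.6016430747988
```

```bash
python3 - <<'E'
from h import *
s=cap('side');st=sense();R=st['ee_rot'];p=st['tcp_pos'];go()
t=cap('top');crop(t,140,100,160,140,5,'i1.png')
T=lambda x,y,ox,oy,k:(ox+(x+.5)/k-.5,oy+(y+.5)/k-.5)
for n,q,z in [("pin",(512,317),.199),("t1top",(592,362),.199),("t1bot",(589,456),.155),("t2bot",(505,482),.155)]:
    P=onz(s,T(*q,180,150,5),z); print(n,P.round(4),(R.T@(P-p)*1000).round(1))
E
```

```text
t 15.45 tcp [0.5698 0.1175 0.1593] az -63.82 slide total [0. 0. 0.] spin None F [-0.5  0.1 -0.5] w 24.5
pin [0.5492 0.1615 0.199 ] [-49.    0.3 -39.3]
t1top [0.5217 0.1812 0.199 ] [-78.8  16.3 -38.4]
t1bot [0.5208 0.182  0.155 ] [-79.4  15.3   5.6]
t2bot [0.5488 0.1963 0.155 ] [-79.9 -16.1   4.6]
```

View pics/i1.png

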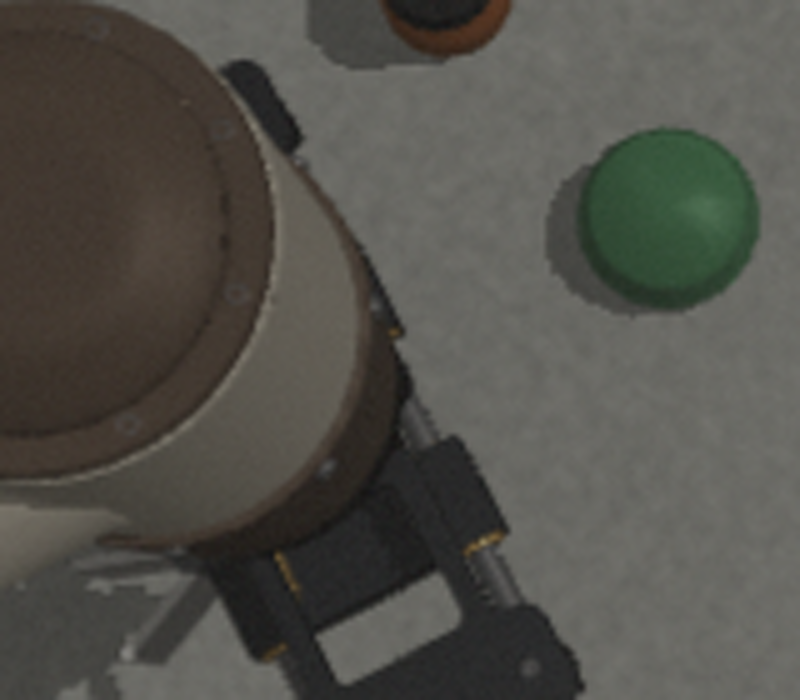

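Request:
servo_tool:
  deltas:
    - {"slide": [0,0,-0.9],"spin": 0.8}
    - {"slide": [0,0,-0.9],"spin": 0.9}
    - {"slide": [0,0,-0.9],"spin": 0.9}
    - {"slide": [0,0,-0.9],"spin": 0.9}
    - {"slide": [0,0,-0.5],"spin": 0.7}
    - {"slide": [0,0,0],"spin": 0}

```text
time_s: 16.1
tcp_pos: [0.5705, 0.1169, 0.2559]
ee_rot: [[-0.152, -0.987, -0.051], [-0.988, 0.153, -0.013], [0.021, 0.049, -0.999]]
wrist_force: [0.1, -0.1, -1.3]
gripper_width: 0.279
```

```bash
sed -i 's/^go.*/go(.441,-.271,.22,-97.6)/' j.py
python3 j.py
```

```text
[ 27.14  18.28  -0.12  -0.71 -74.55 -35.71] [-0.01  1.06 -1.66 -0.79  0.4   1.47] [-3.000e-02 -3.644e+01  1.940e+01  4.390e+00 -2.500e-01 -3.500e-01] [-0.0513 -0.0129 -0.9986]
t 16.1 tcp [0.5705 0.1169 0.2559] az -98.75 slide total [16.09  2.67  1.9 ] spin -0.14 F [ 0.1 -0.1 -1.3] w 24.3
```

Request:
servo_tool:
  deltas:
    - {"slide": [0.9,0.15,0],"spin": 0}
    - {"slide": [0.9,0.15,0],"spin": 0}
    - {"slide": [0.9,0.15,0],"spin": 0}
    - {"slide": [0.9,0.15,0],"spin": 0}
    - {"slide": [0.9,0.15,0],"spin": 0}
    - {"slide": [0.9,0.15,0],"spin": 0}
    - {"slide": [0.9,0.15,0],"spin": 0}
    - {"slide": [0.9,0.15,0],"spin": 0}

```text
time_s: 16.9
tcp_pos: [0.504, -0.0664, 0.2482]
ee_rot: [[-0.133, -0.988, -0.077], [-0.991, 0.135, -0.018], [0.028, 0.074, -0.997]]
wrist_force: [0.0, -0.3, -0.3]
gripper_width: 0.283
```

```bash

python3 j.py
```

```text
[ 10.92  11.86 -10.47   0.17 -72.19 -18.7 ] [-23.81  -4.95  -8.29   1.65   1.55  23.96] [  1.85 -29.89  18.85   4.21  -0.21  -0.29] [-0.0767 -0.0177 -0.9969]
t 16.9 tcp [ 0.504  -0.0664  0.2482] az -97.66 slide total [8.41 1.3  1.46] spin -0.01 F [ 0.  -0.3 -0.3] w 24.6
```

Request:
servo_tool:
  deltas:
    - {"slide": [0.9,0.14,0],"spin": 0}
    - {"slide": [0.9,0.14,0],"spin": 0}
    - {"slide": [0.9,0.14,0],"spin": 0}
    - {"slide": [0.9,0.14,0],"spin": 0}
    - {"slide": [0.9,0.14,0],"spin": 0}
    - {"slide": [0.9,0.14,0],"spin": 0}
    - {"slide": [0.9,0.14,0],"spin": 0}
    - {"slide": [0.9,0.14,0],"spin": 0}
    - {"slide": [0.9,0.14,0],"spin": 0}
    - {"slide": [0,0,0],"spin": 0}

```text
time_s: 17.9
tcp_pos: [0.4273, -0.2764, 0.2411]
ee_rot: [[-0.12, -0.987, -0.109], [-0.992, 0.122, -0.011], [0.025, 0.106, -0.994]]
wrist_force: [-0.1, 0.3, -0.5]
gripper_width: 0.277
```

```bash

python3 j.py
```

```text
[-13.3   12.6  -11.41   2.17 -71.91   5.53] [ 0.56  0.01 -2.12 -1.15  0.45  0.67] [ -0.43 -30.43  18.86   4.45  -0.21   0.09] [-0.1085 -0.0114 -0.994 ]
t 17.9 tcp [ 0.4273 -0.2764  0.2411] az -96.91 slide total [-0.3  -0.6   0.78] spin 0.09 F [-0.1  0.3 -0.5] w 24.1
```

Request:
servo_tool:
  deltas:
    - {"slide": [-0.2,-0.5,0.8],"spin": 0.1}
    - {"slide": [0,0,0.8],"spin": 0}
    - {"slide": [0,0,0.8],"spin": 0}
    - {"slide": [0,0,0.8],"spin": 0}
    - {"slide": [0,0,0.8],"spin": 0}
    - {"slide": [0,0,0.8],"spin": 0}
    - {"slide": [0,0,0.6],"spin": 0}
    - {"slide": [0,0,0],"spin": 0}

```text
time_s: 18.7
tcp_pos: [0.4153, -0.2722, 0.0933]
ee_rot: [[-0.126, -0.984, -0.122], [-0.992, 0.128, -0.005], [0.021, 0.121, -0.992]]
wrist_force: [-0.1, -0.2, 0.5]
gripper_width: 0.282
```

```bash
cat > k.py <<'E'
from h import *
s=sense();R=s['ee_rot'];m=np.array([-.080,.001,-.012]);print(R[:,2].round(3))
u=np.array([.132,.991,0]);M=np.array([.461,-.112,.072])-.020*u
for back in (.06,.0):
    p=M-u*back-R@m; go(*p,-97.6)
c=s['tcp_pos']+R@m-np.array([.461,-.112,0]); print("mouth est stand y(neg edge)",c@u,"x",c@np.array([u[1],-u[0],0]),"z",c[2])
E
python3 k.py
```

```text
[-0.122 -0.005 -0.992]
t 18.7 tcp [ 0.4153 -0.2722  0.0933] az -97.24 slide total [-0.2  -1.12  1.14] spin 0.05 F [-0.1 -0.2  0.5] w 24.5
t 18.7 tcp [ 0.4153 -0.2722  0.0933] az -97.24 slide total [-2.6  -1.12  1.09] spin 0.05 F [-0.1 -0.2  0.5] w 24.5
mouth est stand y(neg edge) -0.08455472412717205 x -0.024209032086417483 z 0.10366430304292291
```

Request:
servo_tool:
  deltas:
    - {"slide": [-0.1,-0.3,0.4],"spin": 0}
    - {"slide": [0,-0.4,0.4],"spin": 0.05}
    - {"slide": [0,-0.4,0.3],"spin": 0}
    - {"slide": [0,0,0],"spin": 0}

```text
time_s: 19.1
tcp_pos: [0.4422, -0.2734, 0.0609]
ee_rot: [[-0.131, -0.984, -0.121], [-0.991, 0.132, -0.006], [0.022, 0.119, -0.993]]
wrist_force: [-0.1, -1.1, -0.1]
gripper_width: 0.281
```

```bash
python3 k.py; python3 -c "
from h import *
s=cap('side');crop(s,260,80,130,130,6,'l1.png')
s=cap('top');cv2.imwrite('pics/l2.png',s['frame'][:,:,::-1])
s=cap('wrist');cv2.imwrite('pics/l3.png',s['frame'][:,:,::-1])
"
```

```text
[-0.121 -0.006 -0.993]
t 19.1 tcp [ 0.4422 -0.2734  0.0609] az -97.51 slide total [-0.09  0.12 -0.02] spin 0.01 F [-0.1 -1.1 -0.1] w 24.4
t 19.1 tcp [ 0.4422 -0.2734  0.0609] az -97.51 slide total [-2.49  0.13 -0.07] spin 0.01 F [-0.1 -1.1 -0.1] w 24.4
mouth est stand y(neg edge) -0.08225228052316702 x 0.002970458251499117 z 0.07118655333728656
```

View pics/l1.png

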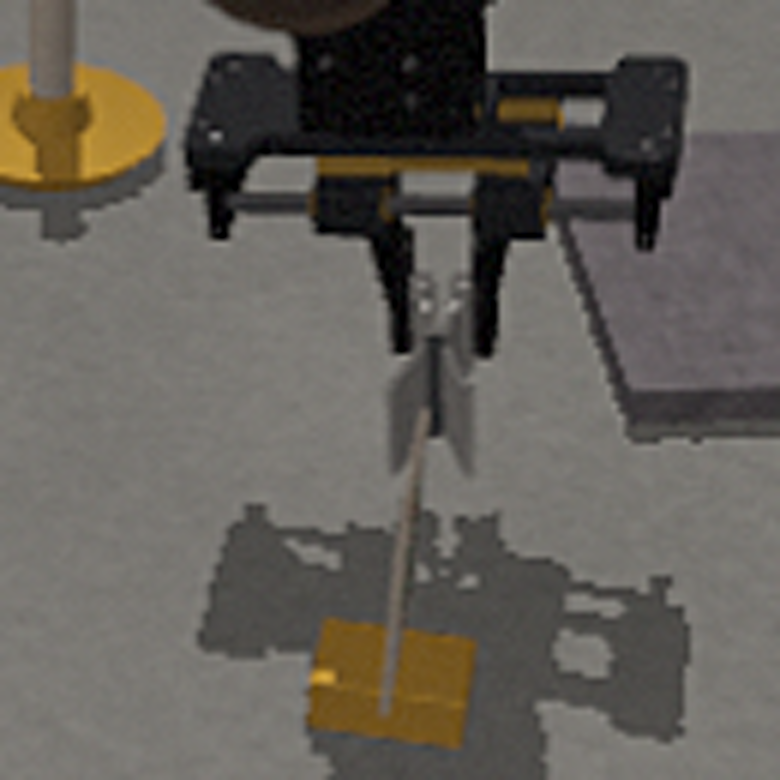

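View pics/l2.png

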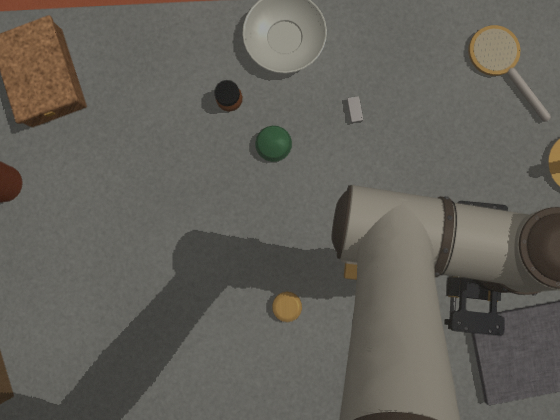

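View pics/l3.png

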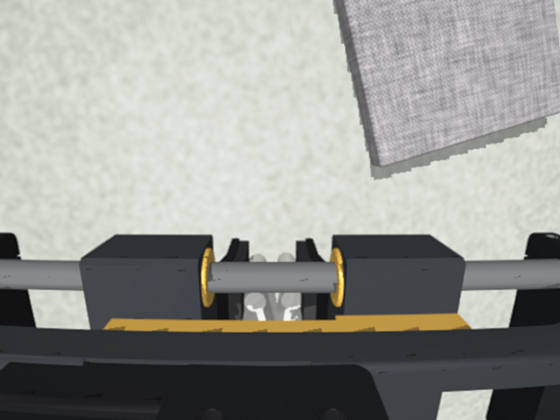

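```bash
python3 - <<'E'
from h import *
s=cap('side');st=sense();R=st['ee_rot'];p=st['tcp_pos'];k=6
f=lambda P:((proj(s,P)[0]-[260,80]+.5)*k-.5).round(0)
for n,m in dict(t1t=(-80,15.5,-34),t1b=(-80,15.5,10),t2t=(-80,-15.5,-34),t2b=(-80,-15.5,10),pinT=(-47,0,-34),pinB=(-47,0,10),mouth=(-80,0,-12),mouth_y3=(-80,3,-12)).items():
    print(n,f(p+R@(np.array(m)/1000)))
u=np.array([.132,.991,0]);x=np.array([u[1],-u[0],0]);c=np.array([.461,-.112,0]);Z=np.array([0,0,1])
for n,(a,b,z) in dict(topP=(0,29,120),topN=(0,-29,120),botP=(0,29,24),b1=(30,20,24),b2=(-30,20,24),b3=(30,20,0),b4=(-30,20,0),b5=(30,-20,24),b6=(-30,-20,24)).items(): print(n,f(c+(x*a+u*b+Z*z)/1000))
crop(s,300,110,60,60,12,'m1.png');crop(s,300,170,60,40,12,'m2.png')
E
```

```text
t1t [461. 383.]
t1b [464. 474.]
t2t [381. 380.]
t2b [386. 471.]
pinT [431. 332.]
pinB [435. 422.]
mouth [423. 427.]
mouth_y3 [431. 428.]
topP [405. 504.]
topN [425. 409.]
botP [385. 707.]
b1 [309. 680.]
b2 [467. 702.]
b3 [305. 728.]
b4 [461. 750.]
b5 [324. 614.]
b6 [478. 635.]
```

View pics/m1.png

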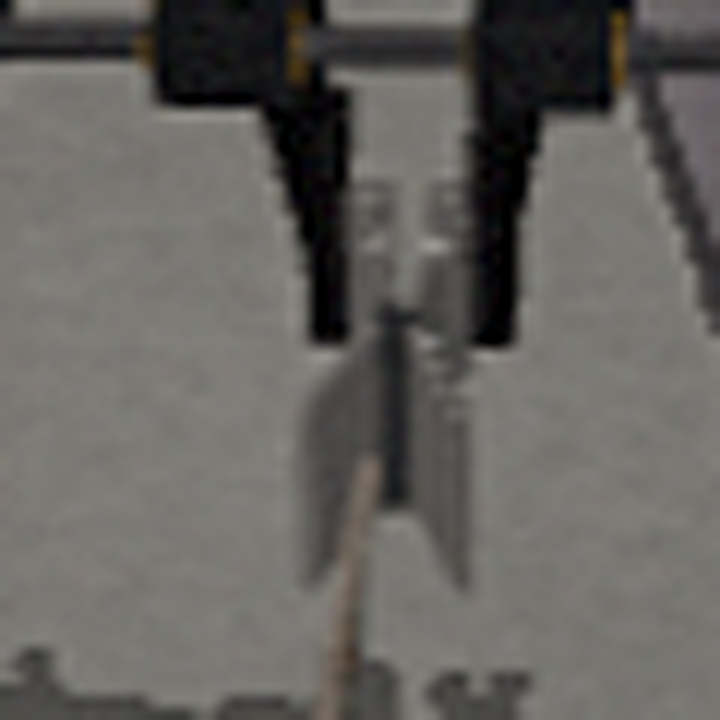

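View pics/m2.png

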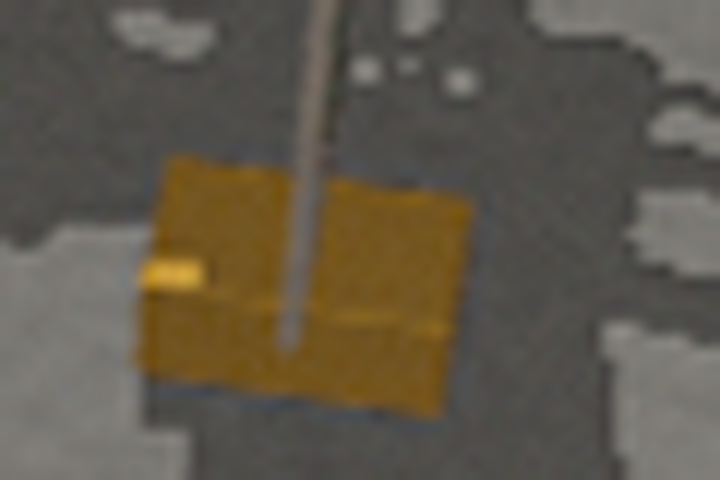

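```bash
sed -i 's/-.080,.001,-.012/-.080,.0034,-.012/; s/-.020\*u/-.018*u/' k.py; python3 k.py
```

```text
[-0.12  -0.006 -0.993]
t 19.3 tcp [ 0.4411 -0.2734  0.0624] az -97.54 slide total [-0.18 -0.02  0.03] spin 0.01 F [-0.   0.3 -1. ] w 24.3
t 19.3 tcp [ 0.4411 -0.2734  0.0624] az -97.54 slide total [-2.58 -0.02 -0.02] spin 0.01 F [-0.   0.3 -1. ] w 24.3
mouth est stand y(neg edge) -0.08238620925581978 x -0.00039681992778179895 z 0.07295014101881801
```

Request:
servo_tool:
  deltas:
    - {"slide": [-0.25,0,0],"spin": 0}
    - {"slide": [-0.3,0,0],"spin": 0}
    - {"slide": [-0.3,0,0],"spin": 0}
    - {"slide": [-0.3,0,0],"spin": 0}
    - {"slide": [-0.2,0,0],"spin": 0}

```text
time_s: 19.8
tcp_pos: [0.4459, -0.2376, 0.0632]
ee_rot: [[-0.132, -0.984, -0.117], [-0.991, 0.134, -0.007], [0.022, 0.115, -0.993]]
wrist_force: [-0.2, 0.2, -0.8]
gripper_width: 0.279
```

```bash
python3 k.py
```

```text
[-0.117 -0.007 -0.993]
t 19.8 tcp [ 0.4459 -0.2376  0.0632] az -97.6 slide total [ 1.27 -0.03  0.1 ] spin 0.0 F [-0.2  0.2 -0.8] w 24.3
t 19.8 tcp [ 0.4459 -0.2376  0.0632] az -97.6 slide total [-1.13 -0.02  0.04] spin 0.0 F [-0.2  0.2 -0.8] w 24.3
mouth est stand y(neg edge) -0.046187856487989294 x -0.0004274348296271621 z 0.07379068257505221
```

Tracking is straight. The mouth is still about 17 mm outside the edge, so I'm checking the alignment by picture before going in.

```bash
python3 - <<'E'
from h import *
s=cap('side');crop(s,300,120,60,60,12,'n1.png')
st=sense();R=st['ee_rot'];p=st['tcp_pos'];k=12
f=lambda P:((proj(s,P)[0]-[300,120]+.5)*k-.5).round(0)
for n,m in dict(t1b=(-80,18.4,10),t2b=(-80,-11.6,10),pinT=(-47,3.4,-34)).items(): print(n,f(p+R@(np.array(m)/1000)))
E
```

```text
t1b [444. 578.]
t2b [289. 572.]
pinT [379. 288.]
```

View pics/n1.png

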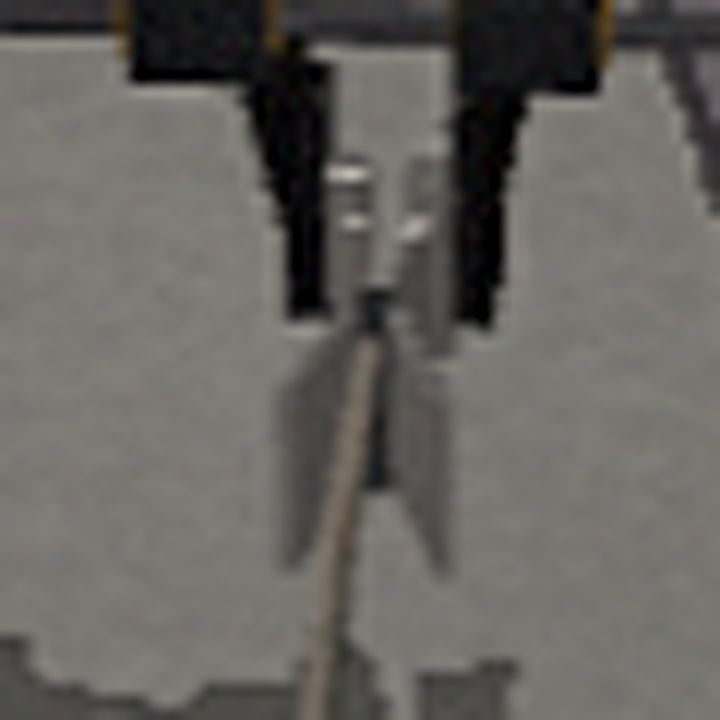

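Request:
servo_tool:
  deltas:
    - {"slide": [-0.22,0,0],"spin": 0}
    - {"slide": [-0.22,0,0],"spin": 0}
    - {"slide": [-0.2,0,0],"spin": 0}
    - {"slide": [-0.18,0,0],"spin": 0}

```text
time_s: 20.25
tcp_pos: [0.4489, -0.2151, 0.0628]
ee_rot: [[-0.132, -0.984, -0.116], [-0.991, 0.133, -0.007], [0.022, 0.115, -0.993]]
wrist_force: [-0.2, -0.2, -1.3]
gripper_width: 0.279
```

```bash
python3 k.py
```

```text
[-0.116 -0.007 -0.993]
t 20.25 tcp [ 0.4489 -0.2151  0.0628] az -97.56 slide total [ 2.18 -0.03  0.1 ] spin 0.01 F [-0.2 -0.2 -1.3] w 24.2
t 20.25 tcp [ 0.4489 -0.2151  0.0628] az -97.56 slide total [-0.22 -0.02  0.05] spin 0.01 F [-0.2 -0.2 -1.3] w 24.2
mouth est stand y(neg edge) -0.02355408181757252 x -0.00039366714735035446 z 0.07336888675067024
```

Request:
servo_tool:
  deltas:
    - {"slide": [-0.15,-0.02,0],"spin": 0}
    - {"slide": [-0.08,0,0],"spin": 0}
    - {"slide": [0,0,0],"spin": 0}

```text
time_s: 20.55
tcp_pos: [0.4504, -0.2085, 0.0626]
ee_rot: [[-0.131, -0.985, -0.116], [-0.991, 0.133, -0.007], [0.022, 0.115, -0.993]]
wrist_force: [-0.3, -0.1, -0.5]
gripper_width: 0.278
```

```bash
python3 k.py; python3 - <<'E'
from h import *
s=cap('side');crop(s,290,110,80,100,7,'o1.png')
t=cap('top');crop(t,320,220,140,110,5,'o2.png')
s=sense();print(s['tcp_pos'],s['wrist_force'])
E
```

```text
[-0.116 -0.007 -0.993]
t 20.55 tcp [ 0.4504 -0.2085  0.0626] az -97.52 slide total [ 2.45 -0.    0.1 ] spin 0.01 F [-0.3 -0.1 -0.5] w 24.2
t 20.55 tcp [ 0.4504 -0.2085  0.0626] az -97.52 slide total [0.05 0.   0.05] spin 0.01 F [-0.3 -0.1 -0.5] w 24.2
mouth est stand y(neg edge) -0.01678049599445435 x 0.00015511298412125736 z 0.07313970381244726
[ 0.45037835 -0.20870012  0.06258957] [-0.23555484  0.9217972  -0.38143259]
```

View pics/o1.png

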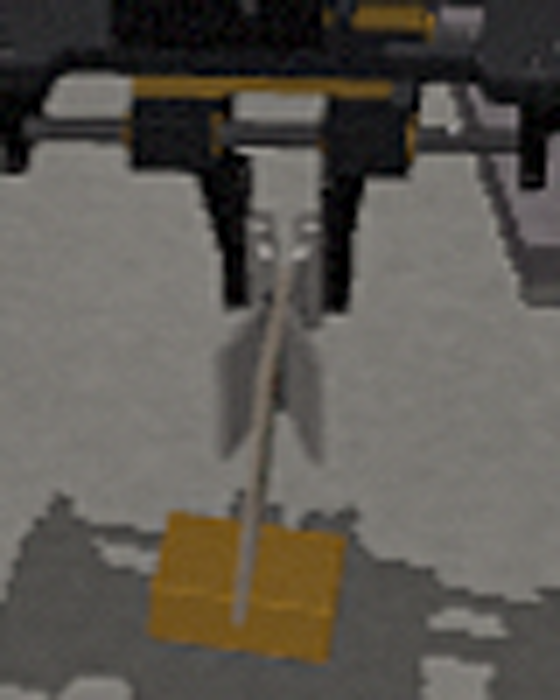

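View pics/o2.png

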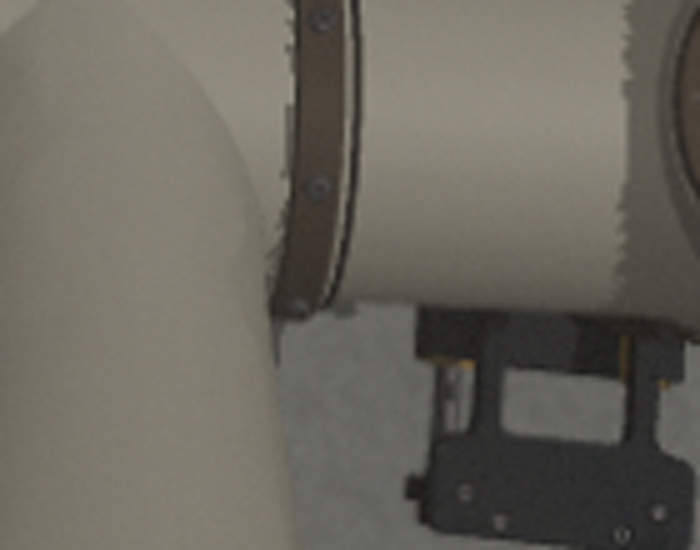

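```bash
python3 - <<'E'
from h import *
a=sense();cap('wrist');b=sense();print(a['tcp_pos'],b['tcp_pos'],b['joint_velocities'].round(2),b['gripper_width'])
r.finish_job();c=sense();print(c['time_s'],c['tcp_pos'],c['wrist_force'],c['gripper_width'])
E
```

```text
[ 0.45037835 -0.20870012  0.06258957] [ 0.45034415 -0.20877919  0.06258662] [-0.16 -0.05 -0.09  0.06  0.07  0.07] 0.28094693715258656
the job is handed in; nothing more can be done
the job is handed in; nothing more can be done
```

The stand is upright and released, and the job was handed in at about 20.6 s with the clip held open around the card's right-hand (-y) edge. The interface gives no verdict.

**Stand:** I gripped the card by its side edges and raised it. It didn't turn freely in the grip and was briefly carried off the desk at about 45°. I lowered it onto its edge and loosened the fingers, and it dropped upright by itself.

**Clip:** I squeezed the levers, lifted it over the card, and brought the open jaws in from the right.

**Last checks:**
- **Position:** by my estimate the mouth is about 0 mm from the card plane, 12 mm inside the edge and 73 mm up. The pin is about 22 mm outside the edge.
- **Contact:** the side picture shows the card between the jaws and the stand unmoved. The wrist force was within about 1 N, and the arm was still. The top camera could not confirm any of this because the arm blocked its view.

**What disagreed:**
- **Tilt:** the tool drifted out of upright during the moves, so the clip ended about 0.12 rad off vertical; the limit is 0.35.
- **Opening reading:** the gripper reads about 24 mm, where a fully squeezed clip should measure 27 mm over the levers. In the pictures the jaws are wide open and symmetric.

I did not re-measure the bystanders at the end. In the last full top picture the paperweight, tealight, jar and eraser were where they started.

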